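Regrasp the gas probe in the stand and lock it in the swing clamp

TASK

Lift the steel gas probe out of its black case, set it down in the small aluminium two-fork stand with its collar resting on the upper fork and let go, then take it again by its tail. Lay it in the inclined trough of the clamp over the perforated plate, nose towards the glass slide and collar down on the trough's upper end, and let go; then swing the strap shut over it and swing the bolt into the strap's slot, both fully home. Leave the other things on the table where they are.

Things in the scene. Friction and masses are not known exactly. Their poses are not given: they have to be found in the camera images.
- probe: straight round steel probe, 190 mm, about 140 g. x axis: nose to tail; origin on the axis at the collar's nose-side face. Along x: nozzle 8 mm in diameter from -120 to -85 mm, tube 18 mm in diameter to +70, collar 30 mm in diameter 0 to +8, centre of mass about -11. Starts level in the case, axis 42 mm up; grip it there from above near -42, and later by the tail near +42. Free to roll about x.
- probe_nose (a point): the nose tip of the probe, on its axis, x = -120 mm
- case: fixed black case 212 x 100 mm, probe lying along its x axis, tail to +x. Origin on the table under the probe's collar. Floor 8 mm high; two blocks 55 mm high with 20 mm wide slots hold the probe's ends: x -112 to -72 and +14 to +76 mm; open down to the floor between them. The probe lifts straight up.
- stand: fixed aluminium stand, base 110 x 90 x 12 mm; origin on the table below its seat, z up. Two upward-open 90-degree V forks hold the probe along a line in the stand's x-z plane rising 40 degrees towards +x: tail up at +x, nose down at -x. V sides reach 3 mm above the line, 16 mm to either side. The tube is free between the forks; a 14 mm wide bar runs 35 mm under it.
- stand_seat (a point): where the probe's origin lies when seated in the stand, 130 mm above the table. Along the line from here (positive to the tail) the upper fork spans -12 to 0 mm, the lower -82 to -72; the collar's nose-side face rests on the upper fork's upper face.
- stand_nose (a point): where the probe's nose tip lies when seated in the stand
- clamp: fixed clamp on a post; perforated plate (150 x 120 mm, top 34 mm high, glass slide on it) on its -x side. Origin on the table below its seat, z up. A 90-degree V trough holds the probe along a line in the clamp's x-z plane rising 55 degrees towards +x: tail up at +x, nose down at -x. Trough axes: u up along that line, v = clamp y, w out of the trough, towards -x and 35 degrees above level.
- clamp_seat (a point): where the probe's origin lies when seated in the clamp, 148 mm above the table. From here the trough spans u -60 to 0 mm, open towards +w, its sides reach w +3 and v +-16 mm. The collar's nose-side face rests on its upper end; gravity keeps a laid-in probe there.
- clamp_aim (a point): where the probe's nose tip lies when seated in the clamp
- strap (a joint): angle of the clamp's hinged strap, rad: 0 fully shut across the tube (towards clamp -y), 1.57 straight out along w, range 0 to 2.0. It starts open and stays where left; about 1 N at its end moves it. It will not shut over a probe that is not down in the trough.
- strap_hinge (a point): middle of the strap's hinge axis, which runs along u: u -30, v +24, w +13 mm from the clamp seat. Strap: steel bar 28 mm wide along u, 6 mm thick, 66 mm long, its last 22 mm a fork with a 14 mm slot. Shut, its outer face is at w = 16 mm, 1 mm clear of the tube.
- strap_end (a point): free end of the strap, middle of its thickness, 66 mm from the hinge
- bolt (a joint): angle of the swing bolt, rad: 0 fully home (straight out along w, in the slot of the shut strap), grows as it swings out towards clamp -y, range 0 to 1.4. It starts out and stays where left; about 1 N moves it. Rod 8 mm in diameter, 50 mm long, with a nut 15 mm in diameter 20 to 30 mm from its pivot.
- bolt_pivot (a point): the bolt's pivot, its axis along u: u -30, v -28, w 0 mm from the clamp seat
- bolt_tip (a point): free end of the bolt, 50 mm from the pivot
- screwdriver: loose screwdriver lying beyond the stand; leave alone
- spanner: loose spanner lying on the robot's side of the case; leave alone
- jar: loose jar, 56 mm in diameter, 70 mm high, beyond the case; leave alone
- beaker: loose glass beaker, 66 mm in diameter, 80 mm high, beyond the stand; leave alone
- slide_box: loose white slide box 85 x 35 x 30 mm, on the robot's side of the stand; leave alone
- lens_mount: loose lens on a post, 105 mm high, beyond the clamp; leave alone
- screw_tray: loose aluminium tray 90 x 70 x 22 mm beyond the case; leave alone
Things that resemble listed ones, but are neither listed nor needed, are in the scene too. Leave any pink look-alike of the probe alone. Leave any turquoise look-alike of the stand alone.

How it is judged:
On the way, in this order (a step that is already met when the one before it is completed fails the run):
1. the probe lies in the stand, collar on the upper fork, released and at rest (distance between probe and stand_seat below 0.006 m and distance between probe_nose and stand_nose below 0.01 m and contact force between the fingers and probe below 0.1 N and linear speed of probe below 0.02 m/s), for 0.2 s.
2. the probe lies in the clamp's trough, collar on its upper end, nose to the slide, released and at rest, strap still open (distance between probe and clamp_seat below 0.006 m and distance between probe_nose and clamp_aim below 0.01 m and contact force between the fingers and probe below 0.1 N and linear speed of probe below 0.02 m/s and value of joint strap above 0.8 rad), for 0.2 s.
3. the strap is shut over the probe, bolt still out (value of joint strap below 0.1 rad and value of joint bolt above 0.3 rad), for 0.1 s.
4. the bolt is in the slot (value of joint strap below 0.1 rad and value of joint bolt below 0.12 rad), for 0.1 s.
At the end, for the whole second after the job is handed in: The probe lies at rest and released in the clamp's trough (collar within 6 mm of the seat, nose tip within 10 mm of its aim), the strap is shut (under 0.1 rad) and the bolt is home in its slot (under 0.12 rad) (all of step 4 and distance between probe and clamp_seat below 0.006 m and distance between probe_nose and clamp_aim below 0.01 m and contact force between the fingers and probe below 0.1 N and linear speed of probe below 0.02 m/s); the robot touches nothing.
It fails at once if a bystander is moved more than 30 mm (distance of any of screwdriver, spanner, jar, beaker, slide_box, lens_mount, screw_tray from where it was at the start of the episode above 0.03 m).
It fails at once if the probe is dropped on the table or pushed off (height (world z) of probe below 0.03 m).
It also fails if it takes over 69 s, if anything falls off the work surface, if the arm or the gripper's body presses on something with over 40 N, if the wrist force passes 120 N, or if a joint passes its speed limit or range.

ROBOT

A 7-joint arm with a two-finger parallel gripper is mounted at the origin on the work surface. World frame = base frame: x ahead of the robot, y to its left, z up, the work surface at z = 0. Lengths are in m, angles in rad, forces in N, time in s.
With the tool pointing down it reaches from about 0.4 to 0.925 m from the base axis. Payload 4.1 kg.
Tool frame: the origin (TCP) lies midway between the tips of the shut fingers; the grasp point (between the pads) lies 19 mm behind it (arm.grasp_offset is the distance from the TCP to the grasp point, in m); z points along the fingers, x is the direction in which the jaws open and shut, and the axes are right-handed (so a half turn about z gives the same grasp; the last joint's range is limited). The gripper opens to 85 mm and grips with 20 to 120 N. Pads are 22 mm wide; open, the fingers measure 114 mm over their backs; the gripper's body (76 mm by 85 mm) begins 54 mm behind the grasp point. The pads swing forward as they close: fully open they stand 13 mm farther back than shut.
Start: joints at [-1.238, 0.398, 0.045, 1.537, -0.019, 1.207, -0.051], TCP at [0.272, 0.59, 0.207] pointing down, gripper open.
Joint ranges: [-2.82, 2.82], [-0.49, 2.23], [-1.37, 1.46], [0, 2.46], [-1.36, 4.5], [0.23, 2], [-2.94, 2.94]. Speed limits (rad/s): [2.57, 2.57, 3.14, 3.14, 3.14, 3.14, 3.14].

INTERFACE

Orientations are given as a unit quaternion [x, y, z, w].
In Python, from station import arm, capture gives the robot as it stands. The module is installed in compiled form; this text tells all that it offers.
- The arm moves only by the tool drive_tool, never from a script. Its argument "steps" is a list that holds one entry, the list of rows, each a list of 6 numbers: the shift along the tool's x, y, z in cm, then the turn, a rotation vector about the tool's x, y, z in rad. In form: [[[dx, dy, dz, wx, wy, wz], ...]]. A call has 1 to 5 rows; each row shifts and turns the commanded pose from where the row before left it, along the tool's axes as they then stand; what a row does not reach is not made up. A row lasts 1/8 s, in which the tool goes at most 62.5 mm and 10.7 degrees, less where a joint would pass 70% of its speed; a pose out of reach is approached as far as the arm can. A call with a gripper value outside its range is refused whole. "hand" is the opening, from -1 (shut) to 1 (fully open), so that 0 is half open, set as the call begins (left out, the last holds). The fingers move at their own pace and stop on an object; the grip force is fixed at half the most. Time passes only in rows, so rows that do not move let the fingers close. It gives the time, the measured TCP pose, the force and the opening at its end, in the units of the state.
- arm.sense(): the state, without advancing time (a new reading comes with each control period).
- capture(name): name is "side" or "top"; returns a dict with "image" (400x640x3 uint8, blue, green, red), "z_map" (400x640 float32, m along the optical axis (not along the pixel's ray), 0 where there is no reading), "fx", "fy", "cx", "cy" (pixels), "dist_coeffs" ([k1, k2, p1, p2, k3] as OpenCV has them; the pictures are not rectified), "origin" and "rotation" of the camera in the world. Camera axes: x right, y down, z forward; pixel columns grow to the right and rows downward; lengths in m; the calibration is good to about 2 mm. A picture is of the moment at which its call begins.
- arm.sign_off(): hands the job in, once; it reports no verdict.
The state is a dict: "time_s": time; "joint_positions": joint angles; "joint_vel": joint speeds; "tau": joint torques, N m; "position": TCP position; "orientation": TCP orientation; "wrist_force": force on the tool from outside, world axes, zero at the start; "wrist_torque": the same for the moment, N m; "gripper_width": opening from 0.0 (shut) to 1.0 (fully open).
Only numpy, scipy, OpenCV 4.12 (cv2) and the standard library are available. Lean on these libraries where they do the work, as an engineer would, in place of code of your own. Each camera call takes 0.05 s, during which the arm holds its last target. There are 200 camera calls.

## Working session

There is one attempt and no reset: what is moved stays moved. The work goes in short steps, Python scripts to look and compute and a tool call to move; the robot and the scene stay as the last step left them, time stands still between calls to the robot, and variables do not carry over. Pictures are saved under pics/ and viewed, about 8 in all and at most 12, crops included, and the job is handed in when it is done.

Besides the shell and the picture viewer there is one more tool, called after ">>>" as name([rows], argument=value, ...), one row to a line, values as JSON. drive_tool: Moves the arm, as the interface text tells. Its arguments: {"type":"object","properties":{"steps":{"type":"array"},"hand":{"type":"number"}},"required":["steps"]}

```bash
mkdir -p pics
cat > h.py <<'E'
import numpy as np, cv2
from scipy.spatial.transform import Rotation as R
from station import arm, capture
np.set_printoptions(precision=4,suppress=True)
def grab(name):
    c=capture(name); np.savez(f'{name}.npz',**{k:np.array(v) for k,v in c.items()}); return c
def load(name):
    return dict(np.load(f'{name}.npz'))
def K(c): return np.array([[float(c['fx']),0,float(c['cx'])],[0,float(c['fy']),float(c['cy'])],[0,0,1]])
def rot(c):
    r=np.array(c['rotation']); return r if r.shape==(3,3) else R.from_quat(r.ravel()).as_matrix()
def rays(c,px):
    u=cv2.undistortPoints(np.array(px,float).reshape(-1,1,2),K(c),np.array(c['dist_coeffs'],float)).reshape(-1,2)
    return np.c_[u,np.ones(len(u))]@rot(c).T   # scaled so depth=1
def onplane(c,px,z):
    d=rays(c,px); o=np.array(c['origin']); return o+d*((z-o[2])/d[:,2])[:,None]
def depthpts(c,px):
    px=np.array(px); z=np.array(c['z_map'])[px[:,1],px[:,0]]; return np.array(c['origin'])+rays(c,px)*z[:,None]
def cloud(c):
    v,u=np.mgrid[0:400,0:640]; return depthpts(c,np.c_[u.ravel(),v.ravel()]).reshape(400,640,3)
def proj(c,P):
    r=rot(c); rv=cv2.Rodrigues(r.T)[0]; t=-r.T@np.array(c['origin'])
    return cv2.projectPoints(np.array(P,float).reshape(-1,1,3),rv,t,K(c),np.array(c['dist_coeffs'],float))[0].reshape(-1,2)
def plan(pos,quat,n=None,rmax=0.18,tmax=0.06):
    "rows in tool axes from current measured pose to target pose"
    s=arm.sense(); p0=np.array(s['position']);r0=R.from_quat(s['orientation']);r1=R.from_quat(quat)
    return r0.inv().apply(np.array(pos)-p0)*100,(r0.inv()*r1).as_rotvec()
E
python3 - <<'E'
from h import *
for n in('top','side'):
    c=grab(n); cv2.imwrite(f'pics/{n}0.png',c['image']); print(n,c['fx'],c['cx'],c['cy'],c['dist_coeffs'],c['origin'],rot(c))
print(arm.sense())
E
```

```text
top 458.6539385245783 317.068234409388 205.8761536908858 [-0.0972  0.      0.      0.      0.    ] [ 0.4396 -0.041   1.2428] [[ 0.0289 -0.998   0.0556]
 [-0.9996 -0.0288  0.0024]
 [-0.0008 -0.0556 -0.9985]]
side 468.3703247411726 319.5208585277702 202.21898444041736 [-0.0823  0.      0.      0.      0.    ] [ 0.2159 -0.8929  0.7641] [[ 0.9557 -0.1568  0.2492]
 [-0.2936 -0.5737  0.7646]
 [ 0.0231 -0.8039 -0.5943]]
{'time_s': 0.1, 'joint_positions': array([-1.238 ,  0.3991,  0.045 ,  1.5378, -0.0187,  1.2069, -0.0507]), 'joint_vel': array([ 0.001 , -0.0012, -0.0013, -0.0028, -0.0003,  0.0023, -0.0005]), 'tau': array([  0.0044, -47.6267,   1.3707, -25.4949,   0.012 ,   0.0051,
        -0.    ]), 'position': array([0.2717, 0.5898, 0.2057]), 'orientation': array([ 0.8421,  0.5393, -0.0007,  0.0005]), 'wrist_force': array([-0.0196,  1.2072,  0.1   ]), 'wrist_torque': array([ 0.0426,  0.0387, -0.0436]), 'gripper_width': 1.0025616500737498}
```

View pics/top0.png

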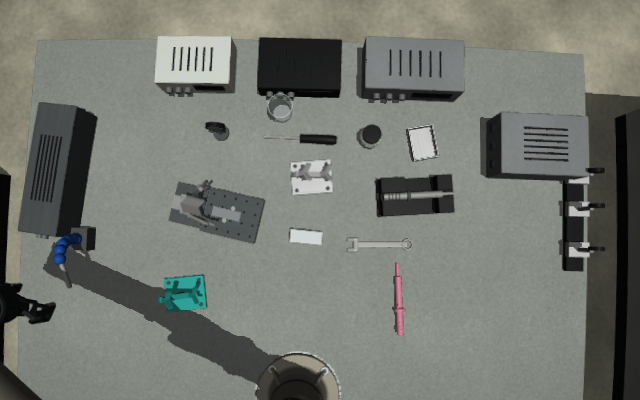

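View pics/side0.png

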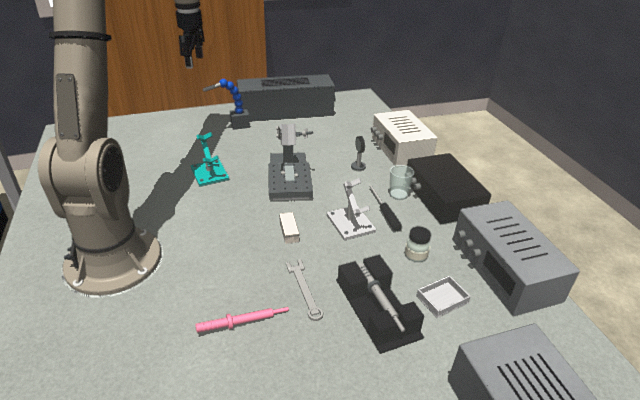

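The top view (robot's base at the bottom) shows the case at (415,195), the stand at (312,177), the clamp at (205,203) with its plate at (235,212), and the slide box at (306,237). The turquoise and pink things are look-alikes. Next are enlarged crops for the details.

Run:
```python
from h import *
t=load('top')['image'];s=load('side')['image']
a=cv2.resize(t[145:250,160:345],None,fx=4.3,fy=4.3,interpolation=cv2.INTER_CUBIC)[:, :796]
b=cv2.resize(t[165:225,365:465],None,fx=4,fy=4,interpolation=cv2.INTER_CUBIC)
cv2.imwrite('pics/c1.png',a)
b=cv2.resize(t[165:225,365:465],(400,240),interpolation=cv2.INTER_CUBIC)
x=cv2.resize(s[115:245,255:415],(640,520),interpolation=cv2.INTER_CUBIC)
cv2.imwrite('pics/c2.png',x);
```

```text
(no output)
```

View pics/c1.png

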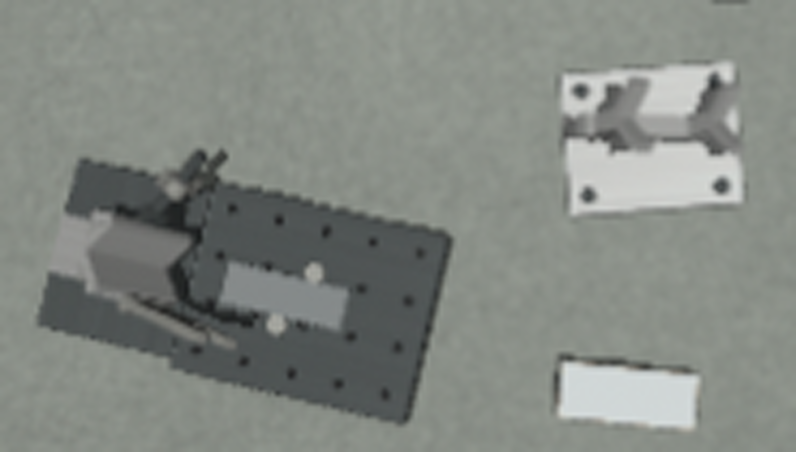

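View pics/c2.png

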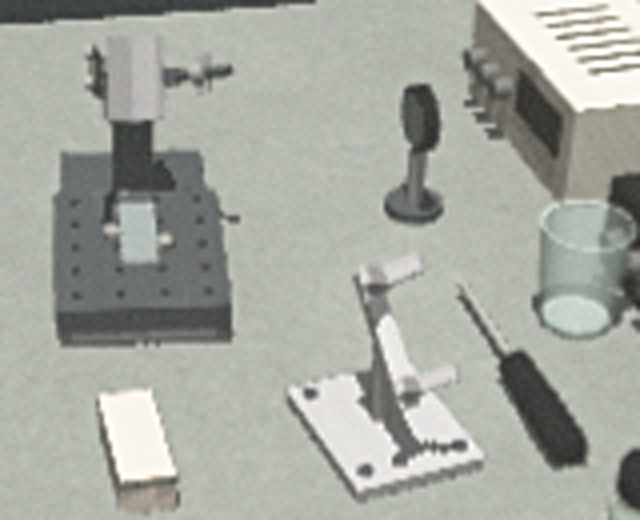

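Run:
```python
from h import *
t=load('top');s=load('side');C=cloud(t);S=cloud(s)
def save(n,img): cv2.imwrite(n,img)
def rect(P): 
    r=cv2.minAreaRect((P[:,:2]*1000).astype(np.float32)); return r, 
def sel(C,x,y,z):
    m=(C[...,0]>x[0])&(C[...,0]<x[1])&(C[...,1]>y[0])&(C[...,1]<y[1])&(C[...,2]>z[0])&(C[...,2]<z[1]); return m
for n,px in dict(case=(415,195),stand=(312,190),clampplate=(250,215),probe=(425,196),table=(340,120)).items(): print(n,C[px[1],px[0]],onplane(t,[px],0.03))
img=t['image'].astype(int); g=img.sum(2)/3
# case
c0=C[195,415]
m=sel(C,(c0[0]-.12,c0[0]+.12),(c0[1]-.17,c0[1]+.17),(0.048,0.07)); print('case tops',m.sum())
n,lab,st,ce=cv2.connectedComponentsWithStats(m.astype(np.uint8))
for i in range(1,n):
    if st[i,4]>40:
        P=C[lab==i]; print(st[i],P.mean(0),rect(P))
# probe bright in case
P=C; br=(g>90)&sel(C,(c0[0]-.06,c0[0]+.06),(c0[1]-.14,c0[1]+.14),(0.02,0.075))
n,lab,st,ce=cv2.connectedComponentsWithStats(br.astype(np.uint8)); i=1+st[1:,4].argmax(); print('probe',st[i],rect(C[lab==i]))
v,u=np.nonzero(lab==i); Q=onplane(t,np.c_[u,v],0.042); print(rect(Q))
a=cv2.fitLine((Q[:,:2]).astype(np.float32),cv2.DIST_L2,0,.01,.01).ravel(); print('line',a)
d=a[:2];L=(Q[:,:2]-a[2:])@d;W=(Q[:,:2]-a[2:])@[-d[1],d[0]]
for k in np.arange(np.floor(L.min()*200)/200,L.max(),.005):
    q=W[(L>=k)&(L<k+.005)]
    if len(q): print('%.3f w %.1f h %.1f'%(k,1000*(q.max()-q.min()),1000*C[lab==i][(L>=k)&(L<k+.005)][:,2].mean()),end=' | ')
print()
# stand
w=(img.min(2)>150); w[:, :285]=0; w[:,340:]=0; w[:150]=0;w[205:]=0
Z=C[...,2]; v,u=np.nonzero(w); Q=onplane(t,np.c_[u,v],.012); print('standbase',rect(Q))
for nm,D in(('top',C),('side',S)):
    s0=C[190,312]
    for z0 in np.arange(.03,.15,.01):
        m=sel(D,(s0[0]-.06,s0[0]+.1),(s0[1]-.09,s0[1]+.09),(z0,z0+.01)); P=D[m]
        if len(P): print(nm,'%.2f'%z0,len(P),P.mean(0),P.min(0)[:2],P.max(0)[:2])
# clamp
for nm,D in(('top',C),('side',S)):
    m=sel(D,(.33,.60),(.12,.40),(.030,.038)); print(nm,'plate',rect(D[m]))
    for z0 in np.arange(.05,.21,.01):
        m=sel(D,(.36,.60),(.12,.40),(z0,z0+.01)); P=D[m]
        if len(P): print(nm,'%.2f'%z0,len(P),P.mean(0),P.min(0)[:2],P.max(0)[:2])
```

```text
case [ 0.5421 -0.2943  0.0479] [[ 0.5437 -0.298   0.03  ]]
stand [ 0.5507 -0.0232  0.0108] [[ 0.5489 -0.0235  0.03  ]]
clampplate [0.4777 0.1383 0.034 ] [[0.4778 0.1389 0.03  ]]
probe [ 0.5405 -0.3214  0.0455] [[ 0.5418 -0.325   0.03  ]]
table [ 0.7468 -0.0942  0.002 ] [[ 0.7399 -0.093   0.03  ]]
case tops 1414
[412 174  41  24 326] [ 0.5686 -0.3563  0.0525] (((567.3862915039062, -337.6396789550781), (53.20836639404297, 109.37654876708984), 7.322879791259766),)
[380 176  31  40 854] [ 0.5387 -0.2373  0.0535] (((539.61376953125, -242.03492736816406), (100.7535400390625, 75.8367691040039), 4.763412952423096),)
[438 196  16  17 232] [ 0.5206 -0.3747  0.0538] (((520.7921752929688, -375.0828857421875), (39.896263122558594, 39.392826080322266), 5.752778053283691),)
probe [410 191  45   7 209] (((546.296875, -340.11260986328125), (14.205413818359375, 122.72759246826172), 4.762821197509766),)
(((546.5469360351562, -341.20843505859375), (14.68305492401123, 117.93882751464844), 4.8909382820129395),)
line [ 0.0886 -0.9961  0.5462 -0.3348]
-0.055 w 10.7 h 49.8 | -0.050 w 10.9 h 46.3 | -0.045 w 1
[... 3232 characters left out ...]
2656] [0.5076 0.2824]
side 0.09 23 [0.491  0.2612 0.0964] [0.4759 0.2506] [0.5037 0.2752]
side 0.10 63 [0.492  0.2608 0.1053] [0.4693 0.2434] [0.511  0.2779]
side 0.11 67 [0.4942 0.2663 0.1154] [0.4618 0.2517] [0.5245 0.2848]
side 0.12 101 [0.5024 0.2658 0.1254] [0.4617 0.2348] [0.542  0.2902]
side 0.13 106 [0.5082 0.2662 0.1353] [0.4581 0.2309] [0.5553 0.2952]
side 0.14 61 [0.5004 0.2697 0.1437] [0.4518 0.2201] [0.5546 0.2964]
side 0.15 20 [0.4562 0.2289 0.1555] [0.445  0.2036] [0.4774 0.2835]
side 0.16 7 [0.4526 0.2239 0.1637] [0.4463 0.2077] [0.4569 0.2338]
side 0.17 6 [0.4516 0.2203 0.1755] [0.449  0.2182] [0.4562 0.2266]
side 0.18 1 [0.4492 0.219  0.18  ] [0.4492 0.219 ] [0.4492 0.219 ]
```

```bash
cat >> h.py <<'E'
def frame(o,yaw,slope):
    "columns u,v,w in world; w = up normal of line"
    cx=np.array([np.cos(yaw),np.sin(yaw),0]);z=np.array([0,0,1.]);a=np.radians(slope)
    return np.c_[np.cos(a)*cx+np.sin(a)*z,np.cross(z,cx),-np.sin(a)*cx+np.cos(a)*z]
E
python3 - <<'E'
from h import *
from scipy.optimize import least_squares
t=load('top');s=load('side')
P=np.vstack([cloud(t).reshape(-1,3),cloud(s).reshape(-1,3)])
def fit(g,yaw,slope,uspan,z):
    F=frame(g,yaw,slope); o=np.array([*g,z])
    for k in range(4):
        L=(P-o)@F*1000; m=np.zeros(len(L),bool)
        for a,b in uspan: m|=(L[:,0]>a)&(L[:,0]<b)
        m&=(abs(L[:,1])<14)&(abs(L[:,2]-(abs(L[:,1])-12.73))<[9,6,4,3][k])
        Q=P[m]
        def f(p):
            l=(Q-[p[0],p[1],z])@F*1000; return (l[:,2]-(abs(l[:,1])-12.73))/1.41
        r=least_squares(f,o[:2],loss='soft_l1',x_scale=.001); o=np.array([*r.x,z])
    print(m.sum(),o,'rms',np.sqrt(np.mean(r.fun**2))); return o,F
o,F=fit((.586,-.0115),np.radians(95.9),40,[(-11,-1),(-81,-73)],.130)
L=(P-o)@F*1000; q=L[(abs(L[:,1])<20)&(L[:,2]>-14)&(L[:,2]<6)&(L[:,0]>-95)&(L[:,0]<12)]
print('stand u hist',np.histogram(q[:,0],bins=np.arange(-94,12,4)))
o,F=fit((.503,.29),np.radians(78.4),55,[(-55,-5)],.148)
L=(P-o)@F*1000; q=L[(abs(L[:,1])<15)&(abs(L[:,2]-(abs(L[:,1])-12.73))<4)&(L[:,0]>-80)&(L[:,0]<20)]
print('clamp u hist',np.histogram(q[:,0],bins=np.arange(-80,20,4)))
q=L[(L[:,0]>-50)&(L[:,0]<-10)&(L[:,2]>8)&(L[:,2]<90)&(abs(L[:,1])<80)]
for nm,c0,side in(('strap',(24,13),1),('bolt',(-28,0),-1)):
    k=q[(q[:,1]*side>18)]; r=np.hypot(k[:,1]-c0[0],k[:,2]-c0[1]); k=k[r>30]
    print(nm,len(k),np.median(np.arctan2(k[:,2]-c0[1],(c0[0]-k[:,1])) if side>0 else np.arctan2(c0[0]-k[:,1],k[:,2])),r.max(),k.mean(0))
E
```

```text
118 [ 0.5859 -0.0093  0.13  ] rms 1.0594229845335548
stand u hist (array([ 0,  1, 18, 38, 47, 33,  0,  0,  0,  0,  0,  0,  0,  0,  0,  0,  0,
        0,  0,  4, 40, 38, 57, 29,  0,  0]), array([-94, -90, -86, -82, -78, -74, -70, -66, -62, -58, -54, -50, -46,
       -42, -38, -34, -30, -26, -22, -18, -14, -10,  -6,  -2,   2,   6,
        10]))
273 [0.4974 0.2871 0.148 ] rms 1.057639156313796
clamp u hist (array([ 0,  0,  0,  0,  6, 28, 31, 20, 33, 30, 22, 26, 26, 26, 33, 26, 27,
       28, 24, 38,  3,  0,  0,  0]), array([-80, -76, -72, -68, -64, -60, -56, -52, -48, -44, -40, -36, -32,
       -28, -24, -20, -16, -12,  -8,  -4,   0,   4,   8,  12,  16]))
strap 105 1.6715210418416748 69.35729001177752 [-29.0704  29.2966  64.972 ]
bolt 72 0.8396503836429787 51.47796138074766 [-30.7735 -56.2836  24.8916]
```

>>> drive_tool([
  [[0,0,-6,0,0,0],[0,0,0,0,0,0]],
], hand=0.3)

```text
time_s: 0.35
position: [0.2732, 0.593, 0.2718]
orientation: [0.842, 0.539, 0.004, -0.003]
wrist_force: [1.2, 0.4, 0.3]
gripper_width: 0.653
```

```bash
cat >> h.py <<'E'
from scipy.spatial.transform import Slerp
def tool(z,x):
    z=np.array(z,float)/np.linalg.norm(z);x=np.array(x,float);x=x-z*(x@z);x/=np.linalg.norm(x)
    return R.from_matrix(np.c_[x,np.cross(z,x),z])
def rows(wps,start=None,tmax=.055,rmax=.17):
    "wps: list of (TCP pos, Rotation); prints rows"
    if start is None:
        s=arm.sense(); start=(np.array(s['position']),R.from_quat(s['orientation']))
    p,r=start
    for P,Q in wps:
        P=np.array(P); ang=(r.inv()*Q).magnitude(); n=max(1,int(np.ceil(max(np.linalg.norm(P-p)/tmax,ang/rmax))))
        S=Slerp([0,1],R.concatenate([r,Q])); pp,rr=p,r
        for i in range(1,n+1):
            a=p+(P-p)*i/n; b=S(i/n); print('[%s],'%', '.join('%g'%x for x in [*np.round(rr.inv().apply(a-pp)*100,2),*np.round((rr.inv()*b).as_rotvec(),3)])); pp,rr=a,b
        print('--'); p,r=P,Q
CD=np.array([-.0886,.9961,0]);CO=np.array([.5422,-.285,.042])
SS=np.array([.5859,-.0100,.130]);SF=frame(0,np.radians(95.7),40)
KS=np.array([.4974,.2871,.148]);KF=frame(0,np.radians(78.4),55)
E
python3 - <<'E'
from h import *
T=tool([0,0,-1],[.9961,.0886,0]); g=CO-.042*CD; print(g,T.as_quat())
rows([((g[0],g[1],.20),T),((g[0],g[1],.026),T)])
E
```

```text
[ 0.5459 -0.3268  0.042 ] [0.999  0.0443 0.     0.    ]
[-4.01, 3.52, 0.36, -0, -0, 0.058],
[-3.8, 3.74, 0.36, -0, -0, 0.058],
[-3.57, 3.96, 0.36, -0, -0, 0.058],
[-3.34, 4.16, 0.37, -0, -0, 0.058],
[-3.09, 4.35, 0.37, -0, -0, 0.058],
[-2.83, 4.52, 0.37, -0, -0, 0.058],
[-2.56, 4.68, 0.38, -0, -0, 0.058],
[-2.28, 4.82, 0.38, -0, -0, 0.058],
[-2, 4.94, 0.38, -0, -0, 0.058],
[-1.71, 5.05, 0.38, -0, -0, 0.058],
[-1.41, 5.14, 0.39, -0, -0, 0.058],
[-1.11, 5.21, 0.39, -0, -0, 0.058],
[-0.8, 5.27, 0.39, -0, -0, 0.058],
[-0.49, 5.31, 0.39, -0, -0, 0.058],
[-0.18, 5.33, 0.39, -0, -0, 0.058],
[0.13, 5.33, 0.39, -0, -0, 0.058],
[0.44, 5.31, 0.4, -0, -0, 0.058],
[0.75, 5.28, 0.4, -0, -0, 0.058],
--
[0, 0, 4.35, 0, 0, 0],
[0, 0, 4.35, 0, 0, 0],
[0, 0, 4.35, 0, 0, 0],
[0, 0, 4.35, 0, 0, 0],
--
```

>>> drive_tool([
  [[-4.0,3.5,0,0,0,0.058],[-3.8,3.7,0,0,0,0.058],[-3.6,4.0,0,0,0,0.058],[-3.3,4.2,0,0,0,0.058],[-3.1,4.4,0,0,0,0.058]],
])

```text
time_s: 0.98
position: [0.3487, 0.3322, 0.266]
orientation: [0.912, 0.411, -0.0, 0.0]
wrist_force: [0.9, 0.0, 0.7]
gripper_width: 0.65
```

>>> drive_tool([
  [[-2.8,4.5,0,0,0,0.058],[-2.6,4.7,0,0,0,0.058],[-2.3,4.8,0,0,0,0.058],[-2.0,4.9,0,0,0,0.058],[-1.7,5.0,0,0,0,0.058]],
])

```text
time_s: 1.6
position: [0.4239, 0.0778, 0.2661]
orientation: [0.961, 0.275, -0.0, -0.0]
wrist_force: [0.8, 0.5, 0.4]
gripper_width: 0.65
```

>>> drive_tool([
  [[-1.4,5.1,1,0,0,0.058],[-1.1,5.2,1,0,0,0.058],[-0.8,5.3,1,0,0,0.058],[-0.5,5.3,1,0,0,0.058],[-0.2,5.3,1,0,0,0.058]],
])

```text
time_s: 2.22
position: [0.5006, -0.1763, 0.2158]
orientation: [0.991, 0.133, 0.0, -0.0]
wrist_force: [1.7, 0.8, 0.2]
gripper_width: 0.648
```

>>> drive_tool([
  [[0.1,5.3,1,0,0,0.058],[0.4,5.3,1,0,0,0.058],[0.8,5.3,0,0,0,0.058],[0,0,0,0,0,0]],
])

```text
time_s: 2.72
position: [0.5448, -0.333, 0.1953]
orientation: [0.999, 0.044, -0.002, 0.002]
wrist_force: [0.1, 0.9, -0.4]
gripper_width: 0.65
```

Run:
```python
from h import *
T=tool([0,0,-1],[.9961,.0886,0]); g=CO-.042*CD
rows([((g[0],g[1],.14),T),((g[0],g[1],.025),T)]); print(arm.sense()['joint_positions'])
```

```text
[0.09, -0.31, 2.76, 0.002, 0.002, -0],
[0.09, -0.31, 2.76, 0.002, 0.002, -0],
--
[0, 0, 3.83, 0, 0, 0],
[0, 0, 3.83, 0, 0, 0],
[0, 0, 3.83, 0, 0, 0],
--
[-0.0833  0.4982  0.8016  1.5944 -0.3708  1.2095  0.8787]
```

>>> drive_tool([
  [[0.1,-0.3,5,0,0,0],[0.1,-0.3,5,0,0,0],[0,0,4.5,0,0,0],[0,0,2.5,0,0,0],[0,0,0,0,0,0]],
])

```text
time_s: 3.35
position: [0.5463, -0.3193, 0.0242]
orientation: [0.999, 0.048, -0.002, -0.002]
wrist_force: [0.4, -0.6, -0.3]
gripper_width: 0.647
```

>>> drive_tool([
  [[0,0,0,0,0,0],[0,0,0,0,0,0],[0,0,0,0,0,0],[0,0,0,0,0,0],[0,0,0,0,0,0]],
], hand=-1)

```text
time_s: 3.98
position: [0.5481, -0.3219, 0.0268]
orientation: [0.999, 0.047, 0.0, -0.0]
wrist_force: [-0.1, 0.3, -0.3]
gripper_width: -0.001
```

>>> drive_tool([
  [[0,0,0,0,0,0],[0,0,-1.5,0,0,0],[0,0,-3,0,0,0],[0,0,-5,0,0,0],[0,0,-5,0,0,0]],
])

```text
time_s: 4.6
position: [0.5478, -0.3221, 0.1739]
orientation: [0.999, 0.047, 0.0, 0.0]
wrist_force: [0.5, -0.0, 0.1]
gripper_width: -0.005
```

>>> drive_tool([
  [[0,0,-4,0,0,0],[0,0,-4,0,0,0],[0,0,0,0,0,0]],
])

```text
time_s: 4.97
position: [0.5493, -0.3239, 0.2565]
orientation: [0.999, 0.047, 0.004, 0.002]
wrist_force: [-0.1, 0.2, -0.6]
gripper_width: -0.0
```

Run:
```python
from h import *
t=grab('top'); s=grab('side')
a=s['image'][60:360,200:520]; cv2.imwrite('pics/g1.png',cv2.resize(a,None,fx=2,fy=2))
```

```text
(no output)
```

View pics/g1.png

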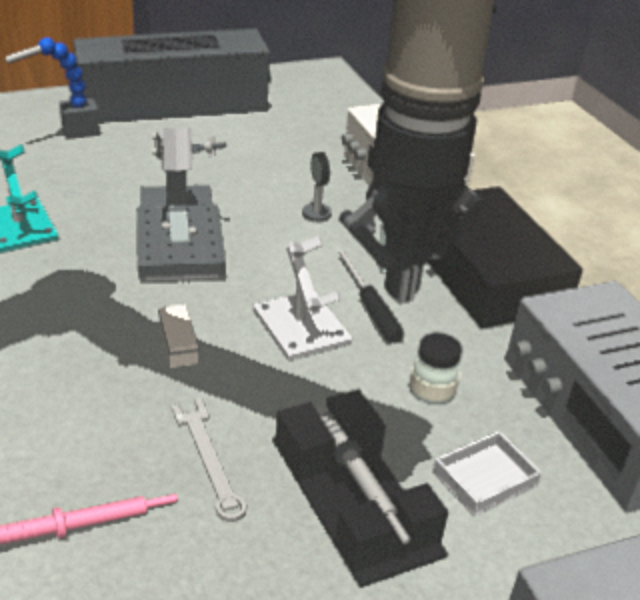

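Run:
```python
from h import *
t=load('top');s=load('side')
st=arm.sense();p=np.array(st['position']);r=R.from_quat(st['orientation']);print(p,st['joint_positions'])
for c,n in((t,'top'),(s,'side')):
    q=proj(c,[p,p-[0,0,.1],CO,CO-.12*CD,CO+.07*CD]); print(n,q)
    im=c['image'].copy()
    for a in q: cv2.circle(im,tuple(int(round(v)) for v in a),1,(0,0,255),-1)
    a=q[0]
    if n=='top': A=cv2.resize(im[150:250,340:480],(560,400))
    else: B=cv2.resize(im[150:350,310:450],(420,600))
o=np.zeros((600,800,3),np.uint8);o[:400,:400]=cv2.resize(A,(400,286)) if 0 else A[:, :400];o[:,400:]=B[:,:400];cv2.imwrite('pics/p1.png',o)
```

```text
[ 0.5478 -0.322   0.2523] [-0.1168  0.4499  0.8273  1.5286 -0.3383  1.311   0.8428]
top [[447.3273 185.375 ]
 [435.646  189.5355]
 [411.0499 195.0497]
 [455.7595 192.4026]
 [384.6891 196.6153]]
side [[397.7022 220.3088]
 [391.1583 261.584 ]
 [375.3348 288.6069]
 [404.2925 331.7882]
 [360.6058 266.6406]]
```

View pics/p1.png

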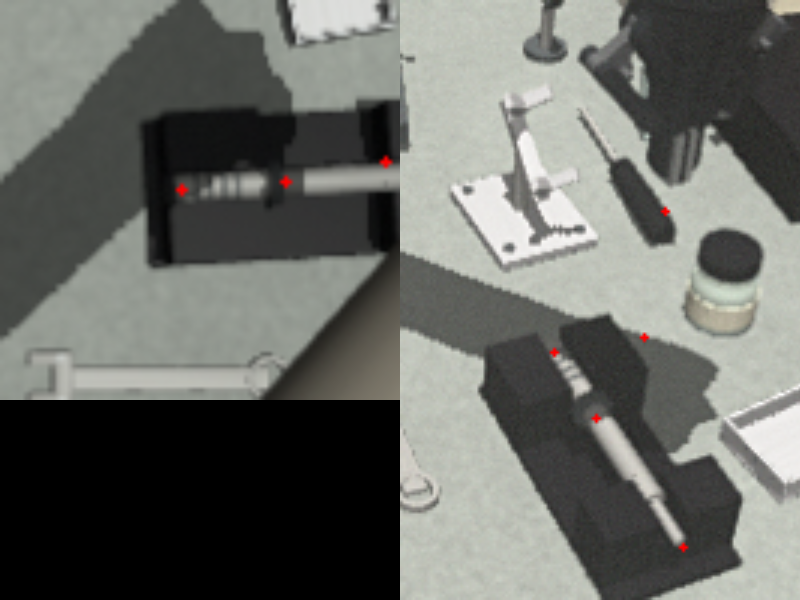

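Run:
```python
from h import *
s=load('side');C=cloud(s)
q=C[180:225,385:420].reshape(-1,3); p=np.array([.548,-.322,.2523])
m=np.linalg.norm(q-p,axis=1)<.09; q=q[m]; print(len(q))
for z0 in np.arange(.2,.36,.01):
    k=q[(q[:,2]>=z0)&(q[:,2]<z0+.01)]
    if len(k): print('%.2f'%z0,len(k),k.mean(0),k.min(0)[:2],k.max(0)[:2])
print(arm.sense()['position'], arm.sense()['gripper_width'])
print(getattr(arm,'grasp_offset',None),[a for a in dir(arm) if a[0]!='_'])
```

```text
568
0.27 2 [ 0.5418 -0.3285  0.2791] [ 0.5417 -0.3321] [ 0.5419 -0.3248]
0.28 48 [ 0.5461 -0.3316  0.2859] [ 0.5346 -0.3357] [ 0.5617 -0.321 ]
0.29 84 [ 0.5439 -0.33    0.2947] [ 0.5326 -0.3361] [ 0.5612 -0.3173]
0.30 89 [ 0.5436 -0.3297  0.3048] [ 0.533  -0.3361] [ 0.5625 -0.3166]
0.31 65 [ 0.5455 -0.3321  0.3145] [ 0.5332 -0.3362] [ 0.5624 -0.321 ]
0.32 123 [ 0.5449 -0.3334  0.3256] [ 0.5162 -0.3391] [ 0.5716 -0.3145]
0.33 155 [ 0.542  -0.3312  0.3339] [ 0.5127 -0.3397] [ 0.5733 -0.3128]
0.34 2 [ 0.5558 -0.3347  0.3406] [ 0.5524 -0.3353] [ 0.5592 -0.3342]
[ 0.5478 -0.322   0.2523] 0.0002658404982387889
0.0187 ['Unreachable', 'grasp_offset', 'sense', 'sign_off']
```

The tips show at z≈0.280 while the reported TCP is 0.252, so the fingers closed just above the probe: the real tips sit about 28 mm short of the reported TCP. I'll descend that much further and watch the force.

>>> drive_tool([
  [[-0.2,0.5,5,0,0,0],[0,0,5,0,0,0],[0,0,5,0,0,0],[0,0,5,0,0,0],[0,0,0,0,0,0]],
], hand=0.3)

```text
time_s: 5.7
position: [0.5426, -0.3241, 0.0467]
orientation: [0.999, 0.047, -0.005, -0.003]
wrist_force: [-0.0, -0.3, 0.2]
gripper_width: 0.653
```

>>> drive_tool([
  [[0,0,2,0,0,0],[0,0,1.5,0,0,0],[0,0,1,0,0,0],[0,0,0,0,0,0]],
])

```text
time_s: 6.2
position: [0.5462, -0.3267, 0.0061]
orientation: [0.999, 0.048, -0.0, -0.0]
wrist_force: [-0.6, -0.9, -0.2]
gripper_width: 0.649
```

Run:
```python
from h import *
s=grab('side');C=cloud(s)
st=arm.sense();p=np.array(st['position']);print(p,st['wrist_force'])
a=proj(s,[p+[0,0,.028]])[0].round().astype(int);print(a)
m=(abs(C[...,0]-p[0])<.06)&(C[...,1]<p[1]-.004)&(C[...,1]>p[1]-.03)&(C[...,2]>.01)&(C[...,2]<.12); m[:, :a[0]-60]=0
q=C[m]
for z0 in np.arange(.01,.12,.01):
    k=q[(q[:,2]>=z0)&(q[:,2]<z0+.01)]
    if len(k): print('%.2f'%z0,len(k),k.min(0)[:2],k.max(0)[:2])
cv2.imwrite('pics/d1.png',cv2.resize(s['image'][a[1]-90:a[1]+60,a[0]-80:a[0]+80],None,fx=4,fy=4))
```

```text
[ 0.5466 -0.3271  0.0067] [0.0357 0.1723 1.0058]
[385 305]
0.01 5 [ 0.5   -0.343] [ 0.5078 -0.3319]
0.02 1 [ 0.4987 -0.3569] [ 0.4987 -0.3569]
0.03 5 [ 0.5126 -0.34  ] [ 0.5753 -0.3323]
0.04 83 [ 0.5053 -0.3563] [ 0.579  -0.3313]
0.05 150 [ 0.5003 -0.3571] [ 0.5967 -0.3313]
0.06 42 [ 0.5041 -0.3417] [ 0.5825 -0.3313]
0.07 35 [ 0.5035 -0.3428] [ 0.5879 -0.3314]
0.08 94 [ 0.4869 -0.3451] [ 0.6028 -0.3312]
0.09 76 [ 0.4866 -0.3454] [ 0.605  -0.3312]
0.10 115 [ 0.4867 -0.3483] [ 0.6059 -0.3312]
0.11 112 [ 0.4866 -0.3471] [ 0.6063 -0.3314]
```

View pics/d1.png

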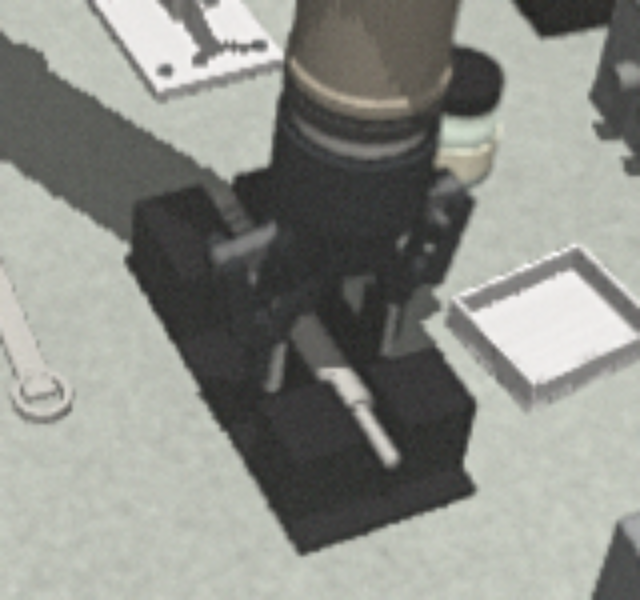

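>>> drive_tool([
  [[0,0,0.7,0,0,0],[0,0,0.5,0,0,0],[0,0,0,0,0,0]],
])

```text
time_s: 6.62
position: [0.5462, -0.3267, -0.0059]
orientation: [0.999, 0.048, -0.0, -0.0]
wrist_force: [-0.3, 0.9, 0.3]
gripper_width: 0.645
```

>>> drive_tool([
  [[0,0,0,0,0,0],[0,0,0,0,0,0],[0,0,0,0,0,0],[0,0,0,0,0,0],[0,0,0,0,0,0]],
], hand=-1)

```text
time_s: 7.25
position: [0.5467, -0.3272, -0.0051]
orientation: [0.999, 0.048, 0.0, 0.0]
wrist_force: [-0.3, 1.0, 3.3]
gripper_width: 0.19
```

>>> drive_tool([
  [[0,0,-1.5,0,0,0],[0,0,-4,0,0,0],[0,0,-5,0,0,0],[0,0,-5,0,0,0],[0,0,-5,0,0,0]],
])

```text
time_s: 7.88
position: [0.5459, -0.327, 0.2017]
orientation: [0.999, 0.047, 0.0, -0.0]
wrist_force: [-0.3, 0.2, -1.9]
gripper_width: 0.193
```

>>> drive_tool([
  [[0,0,-4,0,0,0],[0,0,0,0,0,0]],
])

```text
time_s: 8.12
position: [0.5477, -0.3289, 0.244]
orientation: [0.999, 0.047, 0.003, 0.002]
wrist_force: [0.2, 0.2, -2.2]
gripper_width: 0.19
```

```bash
cat >> h.py <<'E'
def tgt(o,F,u,w,gx,off=.028,tilt=0.,sx=-1):
    "reported TCP pose: grasp at line coord u+gx, raised w; tool z = -w turned by tilt toward -u"
    z=-np.cos(tilt)*F[:,2]-np.sin(tilt)*F[:,0]; T=tool(z,sx*F[:,1])
    return o+F[:,0]*(u+gx)+F[:,2]*w+z*(.0187+off),T
E
python3 - <<'E'
from h import *
a=tgt(SS,SF,.0,.10,-.042); print(a[0],a[1].as_matrix())
rows([a])
print(arm.sense()['gripper_width'])
E
```

```text
[ 0.5925 -0.0761  0.1438] [[ 0.9951  0.0761 -0.0638]
 [ 0.0993 -0.7623  0.6396]
 [ 0.     -0.6428 -0.766 ]]
[1.13, -4.13, 1.66, 0.117, -0.001, -0],
[1.14, -3.91, 2.13, 0.117, -0.001, -0],
[1.14, -3.63, 2.57, 0.117, -0.001, -0],
[1.15, -3.31, 2.97, 0.117, -0.001, -0],
[1.15, -2.94, 3.34, 0.117, -0.001, -0],
[1.16, -2.53, 3.66, 0.117, -0.001, -0],
--
0.1898516847647166
```

>>> drive_tool([
  [[1.1,-4.1,1.7,0.117,0,0],[1.1,-3.9,2.1,0.117,0,0],[1.1,-3.6,2.6,0.117,0,0],[1.2,-3.3,3.0,0.117,0,0],[1.2,-2.9,3.3,0.117,0,0]],
])

```text
time_s: 8.75
position: [0.5832, -0.116, 0.1549]
orientation: [0.956, 0.045, -0.014, -0.29]
wrist_force: [-0.2, -0.1, -1.4]
gripper_width: 0.194
```

>>> drive_tool([
  [[1.2,-2.5,3.7,0.113,0,0],[0,0,0,0,0,0],[0,0,0,0,0,0]],
])

```text
time_s: 9.12
position: [0.5913, -0.0761, 0.1389]
orientation: [0.939, 0.044, -0.016, -0.341]
wrist_force: [-0.3, -0.1, -0.9]
gripper_width: 0.193
```

```bash
cat >> h.py <<'E'
def lineprobe(o,F,cams=('side','top'),grabit=True,uv=.14):
    "bright tube points near line frame: print fit of probe axis (top surface) in line frame, mm"
    for n in cams:
        c=grab(n) if grabit else load(n); C=cloud(c); L=(C-o)@F*1000
        yield n,c,C,L
E
python3 - <<'E'
from h import *
st=arm.sense();p=np.array(st['position']);r=R.from_quat(st['orientation']);M=r.as_matrix()
print(p,st['orientation'],st['wrist_force'],st['joint_positions'])
F=np.c_[-M[:,1],-M[:,0],-M[:,2]]  # u,v,w of probe as held
for n,c,C,L in lineprobe(p,F):
    # fingertips: cloud in tool frame
    T=(C-p)@M*1000
    m=(abs(T[...,0])<40)&(abs(T[...,1])<14)&(T[...,2]>-60)&(T[...,2]<10)
    print(n,'finger z hist',np.histogram(T[m][:,2],bins=np.arange(-60,11,5))[0])
    m=(abs(T[...,0])<20)&(abs(T[...,2]+47)<20)&(abs(T[...,1])<120)
    q=T[m]
    for y in range(-120,120,10):
        k=q[(q[:,1]>=y)&(q[:,1]<y+10)]
        if len(k)>2: print(y,len(k),'x %.0f %.0f z %.0f %.0f'%(k[:,0].min(),k[:,0].max(),k[:,2].min(),k[:,2].max()),end=' | ')
    print()
s=load('side');a=proj(s,[p])[0].astype(int);cv2.imwrite('pics/s1.png',cv2.resize(s['image'][a[1]-100:a[1]+100,a[0]-120:a[0]+120],None,fx=3,fy=3))
E
```

```text
[ 0.5913 -0.0761  0.1389] [ 0.939   0.0441 -0.0165 -0.3407] [-0.3104 -0.1485 -0.9106] [ 0.0439  0.6613  0.5314  1.5941 -0.85    1.5314  0.9389]
side finger z hist [11  8  5  4  4  4  1  0  0  0  0  0  0  0]
-120 21 x -10 7 z -57 -46 | -110 33 x -11 8 z -60 -44 | -100 34 x -11 6 z -57 -42 | -90 36 x -10 5 z -59 -42 | -80 32 x -12 5 z -59 -45 | -70 34 x -10 8 z -60 -47 | -60 35 x -16 6 z -62 -45 | -50 56 x -16 11 z -66 -34 | -40 35 x -10 7 z -58 -42 | -30 13 x -10 -1 z -56 -42 | 0 10 x -19 12 z -60 -31 | 10 50 x -19 18 z -67 -31 | 20 39 x -12 8 z -59 -45 | 30 40 x -11 7 z -59 -44 | 40 14 x -5 3 z -53 -45 | 50 17 x -6 2 z -51 -46 | 60 17 x -6 2 z -53 -46 | 70 8 x -5 3 z -51 -47 | 
top finger z hist [56 37 21 16 15  7  5  0  0  0  0  0  0  0]
-120 42 x -7 9 z -57 -38 | -110 30 x -9 9 z -58 -49 | -100 31 x -8 9 z -60 -45 | -90 28 x -8 10 z -59 -47 | -80 28 x -8 7 z -59 -49 | -70 26 x -7 9 z -58 -46 | -60 74 x -14 15 z -65 -40 | -50 19 x -14 13 z -64 -51 | -40 18 x -8 8 z -58 -48 | -30 29 x -8 8 z -59 -46 | -20 37 x -14 16 z -67 -32 | -10 104 x -20 20 z -66 -29 | 0 26 x -5 10 z -63 -51 | 10 17 x -3 11 z -62 -52 | 20 10 x 0 8 z -59 -53 | 30 3 x 6 9 z -55 -49 |
```

View pics/s1.png

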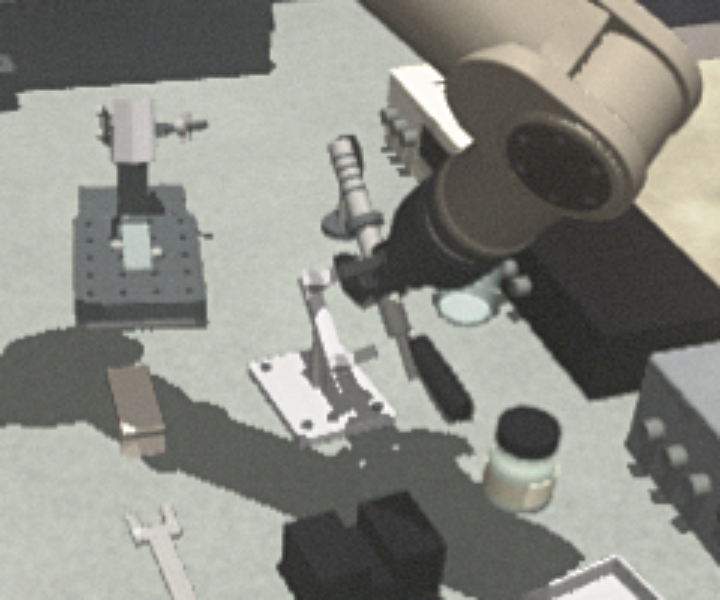

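Run:
```python
from h import *
st=arm.sense();p=np.array(st['position']);M=R.from_quat(st['orientation']).as_matrix()
for n in('side','top'):
    T=(cloud(load(n))-p)@M*1000; m=(abs(T[...,1])<135)
    rad=np.hypot(T[...,0],T[...,2]+49.5); k=T[m&(rad>12)&(rad<17)&(T[...,1]<-28)&(T[...,1]>-75)]
    print(n,'collar y',np.percentile(k[:,1],[0,5,50,95,100]),len(k))
    k=T[m&(rad<6)&(T[...,1]>40)]; print('nose',k[:,1].max() if len(k) else None)
    k=T[m&(rad<12)&(T[...,1]<-60)]; print('tail',k[:,1].min())
    k=T[m&(rad<12)]; 
    for a,b in((-115,-65),(-40,-28),(20,36)):
        q=k[(k[:,1]>a)&(k[:,1]<b)]; print(a,b,q[:,2].min() if len(q) else 0,(q[:,0].min(),q[:,0].max()) if len(q) else 0)
a=tgt(SS,SF,.003,.10,-.0425,.031);b=tgt(SS,SF,.003,.002,-.0425,.031)
rows([a,b]); print(a[0],b[0])
```

```text
side collar y [-72.2692 -53.0798 -48.7258 -41.579  -28.658 ] 36
nose 74.53330563468175
tail -115.94045409172175
-115 -65 -58.40515668107258 (np.float64(-11.134621701067642), np.float64(7.727109207575512))
-40 -28 -56.4370234797861 (np.float64(-10.481554476962359), np.float64(6.677751147768941))
20 36 -58.07101782950192 (np.float64(-11.137841674116014), np.float64(7.149393144504031))
top collar y [-55.8238 -54.119  -51.1053 -44.9309 -44.34  ] 36
nose None
tail -115.27567067993168
-115 -65 -58.926730854001974 (np.float64(-9.105559204817183), np.float64(9.893233309888119))
-40 -28 -57.09850865200962 (np.float64(-8.314545913998195), np.float64(7.483122576706541))
20 36 -57.90137471753392 (np.float64(-0.4225481677736039), np.float64(8.035268411956778))
[0.06, -0.53, 0.04, 0.003, -0.005, -0.004],
--
[-0, 0, 4.9, 0, 0, 0],
[-0, 0, 4.9, 0, 0, 0],
--
[ 0.5921 -0.0723  0.1431] [ 0.5859 -0.0096  0.0681]
```

>>> drive_tool([
  [[0.1,-0.3,0,0.003,-0.005,-0.004],[0,0,3.5,0,0,0],[0,0,3,0,0,0],[0,0,2.0,0,0,0],[0,0,0,0,0,0]],
])

```text
time_s: 9.85
position: [0.5864, -0.0168, 0.0757]
orientation: [0.938, 0.048, -0.019, -0.343]
wrist_force: [0.4, -0.8, -1.1]
gripper_width: 0.197
```

>>> drive_tool([
  [[0,0,0.7,0,0,0],[0,0,0.4,0,0,0],[0,0,0,0,0,0]],
])

```text
time_s: 10.22
position: [0.5863, -0.0114, 0.0678]
orientation: [0.938, 0.047, -0.018, -0.343]
wrist_force: [-0.1, 0.8, -1.1]
gripper_width: 0.191
```

```bash
cat >> h.py <<'E'
def check(o,F,grabit=True):
    for n,c,C,L in lineprobe(o,F,grabit=grabit):
        rad=np.hypot(L[...,1],L[...,2]); out=[]
        k=L[(rad<22)&(rad>12.5)&(L[...,2]>3.5)&(L[...,0]>-30)&(L[...,0]<30)]
        out.append(('collar u',np.percentile(k[:,0],[0,10,50,90,100]).round(1) if len(k) else None,len(k)))
        k=L[(rad<14)&(L[...,0]<-92)&(L[...,0]>-140)]; out.append(('nose u min',k[:,0].min().round(1) if len(k) else None))
        k=L[(rad<14)&(L[...,0]>40)&(L[...,0]<90)]; out.append(('tail u max',k[:,0].max().round(1) if len(k) else None))
        for a,b in((-70,-55),(-30,-14),(12,28),(40,66)):
            k=L[(rad<16)&(L[...,0]>a)&(L[...,0]<b)]
            if len(k)>4: out.append(((a,b),'v %.1f %.1f wmax %.1f'%(k[:,1].min(),k[:,1].max(),np.percentile(k[:,2],97))))
        print(n,out)
E
python3 - <<'E'
from h import *
st=arm.sense();print(st['position'],st['wrist_force'],st['gripper_width'])
check(SS,SF)
rows([tgt(SS,SF,.0,.0,-.045,.0305)])
E
```

```text
[ 0.5863 -0.0114  0.0678] [-0.0593  0.7762 -1.1232] 0.19114656098158636
side [('collar u', array([-14.8,   4.3,   8.3,  11.7,  24.6]), 41), ('nose u min', np.float64(-115.5)), ('tail u max', np.float64(75.1)), ((-70, -55), 'v -6.2 12.0 wmax 11.3'), ((-30, -14), 'v 7.3 10.1 wmax 9.5'), ((12, 28), 'v -13.3 10.7 wmax 12.1'), ((40, 66), 'v -6.2 10.9 wmax 12.1')]
top [('collar u', array([-29.9,  -5.2,   8.1,  11.2,  14. ]), 45), ('nose u min', None), ('tail u max', np.float64(74.9)), ((-70, -55), 'v -14.9 1.9 wmax 10.1'), ((-30, -14), 'v -7.5 13.6 wmax 10.2'), ((12, 28), 'v -12.8 10.7 wmax 10.0'), ((40, 66), 'v -10.2 7.6 wmax 10.7')]
[-0.04, 0.4, 0.26, -0.003, 0.001, 0.001],
--
```

>>> drive_tool([
  [[0,0,0.2,0,0,0],[0,0.3,0,0,0,0],[0,0.15,0,0,0,0],[0,0,0,0,0,0]],
])

```text
time_s: 10.82
position: [0.5861, -0.0123, 0.0659]
orientation: [0.937, 0.048, -0.018, -0.345]
wrist_force: [-3.7, -0.3, 9.6]
gripper_width: 0.194
```

Run:
```python
from h import *
st=arm.sense();print(st['position'],st['wrist_force'],st['gripper_width'])
check(SS,SF)
```

```text
[ 0.5861 -0.0123  0.0659] [-3.7017 -0.2774  9.5567] 0.19364061168201305
side [('collar u', array([-9.1,  2.6,  5.7,  9.5, 10.2]), 34), ('nose u min', np.float64(-117.5)), ('tail u max', np.float64(71.7)), ((-70, -55), 'v -7.8 9.8 wmax 11.5'), ((-30, -14), 'v 2.0 10.5 wmax 7.3'), ((12, 28), 'v -6.7 10.5 wmax 10.1'), ((40, 66), 'v -6.2 10.9 wmax 10.6')]
top [('collar u', array([-11.4,  -6.8,   5.1,   9.3,  11.8]), 44), ('nose u min', None), ('tail u max', np.float64(72.7)), ((-70, -55), 'v -6.5 1.9 wmax 8.6'), ((-30, -14), 'v -7.9 7.5 wmax 10.4'), ((12, 28), 'v -9.2 8.0 wmax 10.3'), ((40, 66), 'v -7.9 9.0 wmax 10.1')]
```

>>> drive_tool([
  [[0,0.1,0,0,0,0],[0,0,0,0,0,0]],
])

```text
time_s: 11.18
position: [0.5861, -0.0128, 0.0655]
orientation: [0.937, 0.048, -0.018, -0.345]
wrist_force: [-4.0, 0.2, 9.5]
gripper_width: 0.191
```

>>> drive_tool([
  [[0,0,0,0,0,0],[0,0,0,0,0,0],[0,0,0,0,0,0],[0,0,0,0,0,0]],
], hand=0.2)

```text
time_s: 11.68
position: [0.5864, -0.0139, 0.0624]
orientation: [0.938, 0.047, -0.018, -0.343]
wrist_force: [-1.1, 0.2, -0.1]
gripper_width: 0.606
```

Run:
```python
from h import *
st=arm.sense();print(st['position'],st['wrist_force'],st['gripper_width'])
check(SS,SF)
```

```text
[ 0.5864 -0.0139  0.0624] [-1.0752  0.2446 -0.1131] 0.6059472018190818
side [('collar u', array([-10.7,  -2.8,   3.7,   7.8,  29.9]), 42), ('nose u min', np.float64(-119.5)), ('tail u max', np.float64(70.8)), ((-70, -55), 'v -6.6 10.2 wmax 10.3'), ((-30, -14), 'v -2.4 10.0 wmax 11.6'), ((12, 28), 'v -7.0 10.8 wmax 10.2'), ((40, 66), 'v -6.5 11.8 wmax 10.7')]
top [('collar u', array([-12.7,  -6.5,   4.3,   7.9,   9.9]), 43), ('nose u min', None), ('tail u max', np.float64(71.2)), ((-70, -55), 'v -9.9 8.4 wmax 10.9'), ((-30, -14), 'v -8.0 7.4 wmax 10.7'), ((12, 28), 'v -9.4 8.5 wmax 10.1'), ((40, 66), 'v -8.2 9.0 wmax 10.8')]
```

>>> drive_tool([
  [[0,0,-2,0,0,0],[0,0,-4,0,0,0],[0,0,-4,0,0,0],[0,0,0,0,0,0]],
])

```text
time_s: 12.28
position: [0.5947, -0.0831, 0.1421]
orientation: [0.939, 0.046, -0.015, -0.341]
wrist_force: [-0.8, -0.2, -1.0]
gripper_width: 0.601
```

Run:
```python
from h import *
st=arm.sense();print(st['position'],st['wrist_force'],st['gripper_width'])
t=np.radians(30)
b=tgt(SS,SF,0,0,.042,.029,tilt=t); z=b[1].as_matrix()[:,2]; a=(b[0]-.09*z,b[1])
rows([a,b]);print(a[0],b[0])
k=tgt(KS,KF,0,0,.042,.029,tilt=t);print('clamp',k[0],k[1].as_quat())
check(SS,SF)
```

```text
[ 0.5947 -0.0831  0.1421] [-0.7931 -0.1939 -0.9919] 0.6010606743104586
[-0.04, -2.79, 0.49, -0.13, -0.001, -0],
[-0.04, -2.84, 0.12, -0.13, -0.001, -0],
[-0.04, -2.83, -0.25, -0.13, -0.001, -0],
[-0.04, -2.77, -0.61, -0.13, -0.001, -0],
--
[0, 0, 4.5, 0, 0, 0],
[-0, -0, 4.5, 0, 0, 0],
--
[0.5834 0.0147 0.1987] [0.5819 0.0303 0.11  ]
clamp [0.5063 0.3304 0.1392] [ 0.9713 -0.0987  0.0219 -0.2153]
side [('collar u', array([-23.4,  -7.8,   3.6,   7.8,  24.3]), 37), ('nose u min', np.float64(-119.1)), ('tail u max', np.float64(70.7)), ((-70, -55), 'v -4.9 11.1 wmax 11.7'), ((-30, -14), 'v 1.2 11.0 wmax 10.2'), ((12, 28), 'v -6.1 10.5 wmax 9.9'), ((40, 66), 'v -6.0 11.5 wmax 11.4')]
top [('collar u', array([-10.7,  -4.2,   3.4,   8.4,  26.7]), 46), ('nose u min', np.float64(-122.9)), ('tail u max', np.float64(71.7)), ((-70, -55), 'v -10.0 8.8 wmax 10.1'), ((-30, -14), 'v -8.2 7.3 wmax 10.9'), ((12, 28), 'v -9.6 8.2 wmax 11.1'), ((40, 66), 'v -8.0 9.3 wmax 11.4')]
```

>>> drive_tool([
  [[0,-2.8,0.5,-0.13,0,0],[0,-2.8,0.1,-0.13,0,0],[0,-2.8,-0.2,-0.13,0,0],[0,-2.8,-0.6,-0.13,0,0],[0,0,0,0,0,0]],
])

```text
time_s: 13.0
position: [0.5829, 0.0299, 0.1961]
orientation: [0.994, 0.058, -0.005, -0.092]
wrist_force: [0.7, -0.9, -0.3]
gripper_width: 0.601
```

>>> drive_tool([
  [[0,0,4,0,0,0],[0,0,3,0,0,0],[0,0,2,0,0,0],[0,0,0,0,0,0]],
])

```text
time_s: 13.5
position: [0.5798, 0.0358, 0.1052]
orientation: [0.995, 0.05, -0.007, -0.09]
wrist_force: [0.8, -0.0, 0.0]
gripper_width: 0.601
```

Run:
```python
from h import *
st=arm.sense();print(st['position'],st['wrist_force'],st['gripper_width'],st['joint_positions'])
rows([tgt(SS,SF,0,0,.042,.029,tilt=np.radians(30))])
```

```text
[0.5798 0.0358 0.1052] [ 0.7803 -0.0224  0.0008] 0.6012117725240798 [-0.5127  0.468   0.6423  1.8135 -0.5265  1.0499  0.4734]
[0.14, 0.47, -0.58, -0.007, 0.006, 0.001],
--
```

>>> drive_tool([
  [[0.1,0.4,-0.5,0,0,0],[0,0,0,0,0,0]],
])

```text
time_s: 13.75
position: [0.5845, 0.0294, 0.1131]
orientation: [0.995, 0.05, -0.003, -0.09]
wrist_force: [0.1, -0.3, 0.4]
gripper_width: 0.602
```

>>> drive_tool([
  [[0,0,0,0,0,0],[0,0,0,0,0,0],[0,0,0,0,0,0],[0,0,0,0,0,0],[0,0,0,0,0,0]],
], hand=-1)

```text
time_s: 14.38
position: [0.5825, 0.0309, 0.1116]
orientation: [0.995, 0.05, -0.006, -0.091]
wrist_force: [-3.3, 0.1, 5.3]
gripper_width: 0.188
```

>>> drive_tool([
  [[0,0,-1,0,0,0],[0,0,-2,0,0,0],[0,0,-4,0,0,0],[0,0,-5,0,0,0],[0,0,0,0,0,0]],
])

```text
time_s: 15.0
position: [0.5887, 0.007, 0.2349]
orientation: [0.995, 0.05, 0.0, -0.09]
wrist_force: [-0.3, 0.5, -0.9]
gripper_width: 0.187
```

Run:
```python
from h import *
st=arm.sense();print(st['position'],st['wrist_force'],st['gripper_width'])
t=np.radians(30)
p=np.array(st['position']);r=R.from_quat(st['orientation'])
a=tgt(KS,KF,.01,.10,.042,.029,tilt=t)
mid=((p+a[0])/2+[0,0,.05]); mid=(mid,Slerp([0,1],R.concatenate([r,a[1]]))(.5))
rows([((p+[0,0,.05]),r),(a[0]+[0,0,.03],a[1]),a]);print(a[0])
```

```text
[0.5887 0.007  0.2349] [-0.34    0.4536 -0.9313] 0.18721696539699048
[0.05, -0.89, -4.92, 0, 0, 0],
--
[-1.46, -4.89, 1.89, 0.051, 0.017, 0.058],
[-1.77, -4.69, 2.11, 0.051, 0.017, 0.058],
[-2.08, -4.47, 2.31, 0.051, 0.017, 0.058],
[-2.37, -4.21, 2.49, 0.051, 0.017, 0.058],
[-2.65, -3.94, 2.66, 0.051, 0.017, 0.058],
--
[0, 1.27, 2.72, 0, 0, 0],
--
[0.491  0.2558 0.2047]
```

>>> drive_tool([
  [[0,-0.9,-4.9,0,0,0],[-1.5,-4.9,1.9,0.051,0.017,0.058],[-1.8,-4.7,2.1,0.051,0.017,0.058],[-2.1,-4.5,2.3,0.051,0.017,0.058],[-2.4,-4.2,2.5,0.051,0.017,0.058]],
])

```text
time_s: 15.62
position: [0.5041, 0.2101, 0.2396]
orientation: [0.979, -0.07, 0.013, -0.192]
wrist_force: [-0.0, -0.0, -2.1]
gripper_width: 0.192
```

>>> drive_tool([
  [[-2.6,-3.9,2.7,0.051,0.017,0.058],[0,0,0,0,0,0],[0,0,0,0,0,0]],
])

```text
time_s: 16.0
position: [0.4861, 0.2575, 0.2298]
orientation: [0.971, -0.098, 0.018, -0.216]
wrist_force: [-0.8, 0.3, -0.1]
gripper_width: 0.193
```

```bash
cat >> h.py <<'E'
def held(z0=-49.5,tilt=30):
    "measure held probe: print pose of probe in line frame of tilted tool"
    st=arm.sense();p=np.array(st['position']);M=R.from_quat(st['orientation']).as_matrix();print(p,st['orientation'],st['wrist_force'],st['gripper_width'])
    a=np.radians(tilt);g=p+M[:,2]*z0/1000
    u=-np.cos(a)*M[:,1]-np.sin(a)*M[:,2]; v=-M[:,0]; F=np.c_[u,v,np.cross(u,v)]
    pts=[]
    for n in('side','top'):
        c=grab(n);L=(cloud(c)-g)@F*1000; rad=np.hypot(L[...,1],L[...,2]-0)
        for a0,b0 in((-100,-85),(-75,-60),(-55,-45)):
            k=L[(rad<20)&(L[...,0]>a0)&(L[...,0]<b0)]
            if len(k)>4: print(n,(a0,b0),len(k),'v %.1f %.1f w %.1f'%(k[:,1].min(),k[:,1].max(),np.percentile(k[:,2],96)))
        k=L[(rad>12.5)&(rad<22)&(L[...,0]<-20)&(L[...,0]>-60)]; print(n,'collar',np.percentile(k[:,0],[0,10,50,90,100]).round(1) if len(k) else 0,len(k))
        k=L[(rad<10)&(L[...,0]<-130)&(L[...,0]>-190)]; print('nose',k[:,0].min() if len(k) else None, k[:,1:].mean(0) if len(k) else None)
E
python3 - <<'E'
from h import *
held()
s=load('side');cv2.imwrite('pics/k1.png',cv2.resize(s['image'][40:240,220:420],None,fx=3,fy=3))
rows([tgt(KS,KF,.01,.10,.042,.029,tilt=np.radians(30))])
E
```

```text
[0.4861 0.2575 0.2298] [ 0.9714 -0.0983  0.0179 -0.2156] [-0.7679  0.3198 -0.1344] 0.19347094200942092
side (-100, -85) 38 v -5.8 10.2 w 8.7
side (-75, -60) 41 v -6.6 9.5 w 8.4
side (-55, -45) 26 v -7.2 8.9 w 9.3
side collar [-43.1 -42.2 -38.7 -36.3 -35.1] 19
nose -162.49988580284682 [2.4521 1.28  ]
top collar 0 0
nose None None
[0.42, 1.09, 2.3, -0, 0.006, -0.003],
--
```

View pics/k1.png

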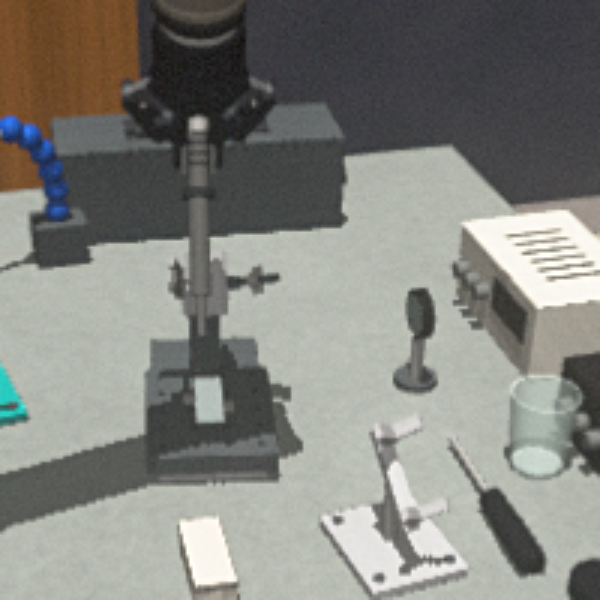

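Run:
```python
from h import *
t=np.radians(30)
a=tgt(KS,KF,.006,.06,.0425,.0308,tilt=t);b=tgt(KS,KF,.006,.006,.0425,.0308,tilt=t)
rows([a,b],tmax=.04)
```

```text
[0.22, -0.3, 3.06, -0, 0.003, -0.001],
[0.21, -0.3, 3.06, -0, 0.003, -0.001],
--
[0, -1.35, 2.34, 0, 0, 0],
[-0, -1.35, 2.34, 0, 0, 0],
--
```

>>> drive_tool([
  [[0.2,-0.3,3.0,0,0.003,-0.001],[0.2,-0.3,3.0,0,0.003,-0.001],[0,-1.3,2.3,0,0,0],[0,-0.8,1.4,0,0,0],[0,0,0,0,0,0]],
])

```text
time_s: 16.73
position: [0.5026, 0.3217, 0.1528]
orientation: [0.971, -0.098, 0.02, -0.215]
wrist_force: [-0.1, -0.0, -0.8]
gripper_width: 0.191
```

>>> drive_tool([
  [[0,0,0,0,0,0],[0,0,0,0,0,0]],
])

```text
time_s: 16.98
position: [0.5031, 0.3208, 0.1541]
orientation: [0.971, -0.099, 0.021, -0.216]
wrist_force: [-0.0, 0.3, -0.3]
gripper_width: 0.188
```

Run:
```python
from h import *
held(); check(KS,KF,False)
t=np.radians(30)
rows([tgt(KS,KF,.004,.001,.0425,.0308,tilt=t)],tmax=.1)
```

```text
[0.5031 0.3208 0.1541] [ 0.9712 -0.0986  0.0214 -0.216 ] [-0.0168  0.258  -0.3173] 0.18846523878730134
side (-100, -85) 48 v -15.1 19.3 w 12.0
side (-75, -60) 42 v -16.0 12.6 w 9.5
side (-55, -45) 25 v -4.8 17.8 w 8.5
side collar [-60.  -57.5 -41.5 -35.4 -20.9] 31
nose -163.6780358621338 [1.9007 0.817 ]
top collar 0 0
nose -188.2689563214226 [ 0.1849 -7.8417]
side [('collar u', array([-29.4, -26.3, -12.6,  19.7,  29.6]), 68), ('nose u min', np.float64(-139.6)), ('tail u max', None), ((-70, -55), 'v -13.4 15.2 wmax 5.8'), ((-30, -14), 'v -15.0 14.0 wmax 12.7')]
top [('collar u', None, 0), ('nose u min', np.float64(-139.9)), ('tail u max', None)]
[0.16, -0.61, 1.63, -0.001, 0.002, 0],
--
```

>>> drive_tool([
  [[0.1,-0.3,0.8,0,0,0],[0.1,-0.3,0.7,0,0,0],[0,0,0,0,0,0],[0,0,0,0,0,0]],
])

```text
time_s: 17.58
position: [0.507, 0.3326, 0.1425]
orientation: [0.971, -0.098, 0.021, -0.216]
wrist_force: [-1.8, -2.8, 5.0]
gripper_width: 0.194
```

Run:
```python
from h import *
held(); 
t=np.radians(30)
rows([tgt(KS,KF,.0,.0,.0425,.0308,tilt=t)],tmax=.1)
L=(cloud(load('side'))-KS)@KF*1000; rad=np.hypot(L[...,1],L[...,2])
for a,b in((-140,-122),(-122,-118),(-118,-110),(-110,-100),(-100,-88),(-84,-64),(-56,-46),(-40,-20),(-15,-2),(-2,2),(2,6),(6,10),(10,14),(14,24)):
    k=L[(rad<20)&(L[...,0]>a)&(L[...,0]<b)&(L[...,2]>-8)]
    if len(k): print((a,b),len(k),'v %.1f %.1f wmax %.1f'%(np.percentile(k[:,1],5),np.percentile(k[:,1],95),np.percentile(k[:,2],95)))
```

```text
[0.507  0.3326 0.1425] [ 0.9713 -0.0981  0.0207 -0.2156] [-1.8028 -2.7645  4.9546] 0.19379847916410928
side (-100, -85) 71 v -19.5 18.1 w 11.6
side (-75, -60) 70 v -17.5 19.8 w 10.7
side (-55, -45) 40 v -17.9 19.4 w 10.0
side collar [-60.  -56.8 -43.  -36.5 -35.4] 48
nose -189.49291111107573 [2.0297 2.656 ]
top collar 0 0
nose -189.92059120187946 [ 0.5328 -0.8708]
[-0.02, 0.3, 0.35, -0, 0.002, 0.001],
--
(-140, -122) 31 v -16.7 15.2 wmax 5.7
(-118, -110) 6 v 0.2 3.2 wmax 12.6
(-110, -100) 9 v -0.3 5.5 wmax 12.2
(-100, -88) 14 v -0.7 5.2 wmax 12.5
(-84, -64) 47 v -7.2 10.0 wmax 15.3
(-56, -46) 43 v -16.5 17.3 wmax 12.3
(-40, -20) 91 v -17.2 16.9 wmax 12.6
(-15, -2) 64 v -17.8 16.4 wmax 11.2
(-2, 2) 11 v -8.4 17.4 wmax 11.0
(2, 6) 18 v -10.6 13.4 wmax 13.9
(6, 10) 13 v -13.0 14.0 wmax 18.3
(10, 14) 13 v -8.2 13.8 wmax 15.5
(14, 24) 25 v -7.8 9.4 wmax 10.6
```

>>> drive_tool([
  [[0,0.05,-0.1,0,0,0],[0,0.2,0.1,0,0,0],[0,0.1,0.05,0,0,0],[0,0,0,0,0,0]],
])

```text
time_s: 18.18
position: [0.5062, 0.3299, 0.1402]
orientation: [0.971, -0.098, 0.021, -0.216]
wrist_force: [0.0, -0.6, 1.5]
gripper_width: 0.193
```

```bash
cat >> h.py <<'E'
def inclamp():
    st=arm.sense();print(st['position'],st['wrist_force'],st['gripper_width'],st['time_s'])
    c=grab('side');L=(cloud(c)-KS)@KF*1000; rad=np.hypot(L[...,1],L[...,2])
    for a,b in((-124,-118),(-118,-110),(-110,-100),(-100,-88),(-84,-64),(-56,-46),(-40,-20),(-15,-2),(-2,2),(2,6),(6,10),(10,14),(14,24),(30,50),(50,75)):
        k=L[(rad<20)&(L[...,0]>a)&(L[...,0]<b)&(L[...,2]>-4)&(abs(L[...,1])<12)]
        if len(k): print((a,b),len(k),'v %.1f %.1f w50 %.1f w95 %.1f umin %.1f umax %.1f'%(*np.percentile(k[:,1],[5,95]),*np.percentile(k[:,2],[50,95]),k[:,0].min(),k[:,0].max()))
E
python3 - <<'E'
from h import *
inclamp()
E
```

```text
[0.5062 0.3299 0.1402] [ 0.0278 -0.563   1.4695] 0.19345781371465942 18.175
(-124, -118) 2 v 0.5 3.1 w50 7.5 w95 7.8 umin -119.6 umax -119.5
(-118, -110) 6 v 0.1 3.2 w50 6.9 w95 12.4 umin -116.9 umax -110.9
(-110, -100) 7 v -0.2 4.6 w50 8.2 w95 12.2 umin -108.5 umax -102.1
(-100, -88) 14 v -0.8 5.2 w50 5.9 w95 9.5 umin -99.7 umax -88.0
(-84, -64) 48 v -7.1 10.1 w50 8.9 w95 14.9 umin -83.2 umax -64.9
(-56, -46) 25 v -10.8 11.3 w50 6.5 w95 13.9 umin -54.7 umax -46.2
(-40, -20) 55 v -11.5 9.4 w50 7.5 w95 13.1 umin -40.0 umax -20.0
(-15, -2) 36 v -9.5 8.5 w50 7.9 w95 13.6 umin -14.9 umax -2.2
(-2, 2) 11 v -9.7 8.9 w50 9.8 w95 16.1 umin -0.7 umax 1.8
(2, 6) 12 v -8.2 10.1 w50 13.4 w95 16.9 umin 2.0 umax 5.6
(6, 10) 7 v -9.1 9.3 w50 15.0 w95 18.3 umin 7.1 umax 8.5
(10, 14) 9 v -6.2 8.6 w50 6.6 w95 12.8 umin 11.3 umax 13.6
(14, 24) 24 v -7.7 9.5 w50 7.2 w95 11.6 umin 14.1 umax 23.6
(30, 50) 57 v -10.9 11.8 w50 5.6 w95 15.6 umin 30.0 umax 49.3
(50, 75) 41 v -8.6 8.2 w50 6.7 w95 11.3 umin 50.6 umax 68.8
```

>>> drive_tool([
  [[0,-0.1,0.2,0,0,0],[0,0,0,0,0,0]],
])

```text
time_s: 18.48
position: [0.5066, 0.331, 0.1397]
orientation: [0.971, -0.098, 0.021, -0.216]
wrist_force: [-3.5, -4.4, 9.8]
gripper_width: 0.191
```

>>> drive_tool([
  [[0,0,0,0,0,0],[0,0,0,0,0,0],[0,0,0,0,0,0],[0,0,0,0,0,0],[0,0,0,0,0,0]],
], hand=0.2)

```text
time_s: 19.1
position: [0.5063, 0.3316, 0.1388]
orientation: [0.971, -0.098, 0.021, -0.216]
wrist_force: [0.4, -0.0, -0.2]
gripper_width: 0.6
```

Run:
```python
from h import *
inclamp()
```

```text
[0.5063 0.3316 0.1388] [ 0.4098 -0.0361 -0.1861] 0.59992998616686 19.1
(-124, -118) 3 v -2.4 2.8 w50 2.4 w95 4.1 umin -119.4 umax -119.2
(-118, -110) 9 v -2.9 2.9 w50 2.2 w95 5.4 umin -116.5 umax -110.7
(-110, -100) 6 v -0.3 2.6 w50 1.0 w95 7.8 umin -108.0 umax -102.0
(-100, -88) 11 v -0.8 4.9 w50 3.7 w95 7.4 umin -99.4 umax -88.3
(-84, -64) 45 v -7.2 9.8 w50 7.8 w95 12.5 umin -83.1 umax -65.0
(-56, -46) 25 v -10.8 11.3 w50 6.5 w95 13.8 umin -54.5 umax -46.0
(-40, -20) 63 v -11.6 11.1 w50 6.7 w95 12.8 umin -39.9 umax -20.0
(-15, -2) 36 v -9.4 10.4 w50 7.2 w95 12.2 umin -14.8 umax -2.5
(-2, 2) 10 v -8.3 10.2 w50 9.8 w95 15.5 umin -1.0 umax 1.5
(2, 6) 15 v -9.8 10.2 w50 12.3 w95 14.5 umin 2.3 umax 5.7
(6, 10) 7 v -6.3 9.0 w50 7.9 w95 16.9 umin 7.2 umax 9.8
(10, 14) 8 v -6.2 8.8 w50 7.2 w95 11.1 umin 11.1 umax 13.8
(14, 24) 25 v -7.1 9.5 w50 7.6 w95 11.0 umin 14.2 umax 23.8
(30, 50) 42 v -5.6 8.8 w50 8.0 w95 13.6 umin 30.6 umax 49.0
(50, 75) 36 v -6.3 8.2 w50 7.8 w95 13.2 umin 50.9 umax 66.4
```

>>> drive_tool([
  [[0,0,-2,0,0,0],[0,0,-5,0,0,0],[0,0,-5,0,0,0],[0,0,0,0,0,0],[0,0,0,0,0,0]],
])

```text
time_s: 19.77
position: [0.4959, 0.282, 0.2472]
orientation: [0.971, -0.098, 0.02, -0.216]
wrist_force: [0.4, -0.2, 0.4]
gripper_width: 0.599
```

```bash
cat >> h.py <<'E'
def tip(u,v,w,tilt=30,off=.0285):
    t=np.radians(tilt);F=KF;z=-np.cos(t)*F[:,2]-np.sin(t)*F[:,0]
    return KS+F@np.array([u,v,w])/1000+z*off,tool(z,-F[:,1])
def ang():
    for n in('side','top'):
        L=((cloud(grab(n))-KS)@KF*1000).reshape(-1,3); q=L[(L[:,0]>-48)&(L[:,0]<-12)]
        for nm,c0,sg,R0,R1 in(('strap',(24,13),1,20,68),('bolt',(-28,0),-1,22,52)):
            d=q[:,1:]-c0; r=np.hypot(*d.T); k=(r>R0)&(r<R1)&(d[:,1]>3)
            a=np.arctan2(d[:,1],-d[:,0]) if sg>0 else np.arctan2(-d[:,0],d[:,1])
            h=np.histogram(a[k],bins=np.arange(-.3,2.1,.1)); print(n,nm,h[0])
E
python3 - <<'E'
from h import *
inclamp()
rows([tip(-38,56,130),tip(-38,56,55),tip(-38,-5,55)])
E
```

```text
[0.4959 0.282  0.2472] [ 0.4155 -0.2016  0.3837] 0.5994445537354323 19.775
(-124, -118) 3 v -2.4 3.0 w50 4.9 w95 8.4 umin -119.6 umax -119.3
(-118, -110) 9 v -2.9 3.0 w50 4.0 w95 10.6 umin -116.7 umax -110.5
(-110, -100) 6 v -0.2 2.7 w50 5.6 w95 8.5 umin -108.1 umax -102.3
(-100, -88) 11 v -0.7 4.9 w50 3.3 w95 11.0 umin -99.4 umax -88.2
(-84, -64) 46 v -7.2 9.8 w50 7.5 w95 11.5 umin -82.7 umax -64.7
(-56, -46) 26 v -10.2 11.3 w50 6.5 w95 12.7 umin -54.6 umax -46.1
(-40, -20) 60 v -11.6 11.2 w50 7.0 w95 12.2 umin -39.9 umax -20.0
(-15, -2) 35 v -9.4 10.3 w50 7.0 w95 12.1 umin -14.3 umax -2.2
(-2, 2) 13 v -9.7 8.6 w50 12.6 w95 16.3 umin -2.0 umax 1.8
(2, 6) 11 v -9.8 8.9 w50 14.1 w95 17.7 umin 2.0 umax 5.2
(6, 10) 6 v -6.4 9.3 w50 6.0 w95 12.6 umin 6.4 umax 9.2
(10, 14) 9 v -6.2 9.7 w50 6.9 w95 12.4 umin 10.2 umax 13.6
(14, 24) 26 v -7.6 9.5 w50 6.8 w95 12.5 umin 14.3 umax 23.6
(30, 50) 43 v -5.6 8.8 w50 8.6 w95 14.0 umin 30.1 umax 49.2
(50, 75) 42 v -6.3 8.2 w50 7.8 w95 13.0 umin 50.5 umax 69.3
[-1.84, 4.49, 0.89, 0, 0.002, 0],
[-1.84, 4.49, 0.88, 0, 0.002, 0],
[-1.84, 4.49, 0.88, 0, 0.002, 0],
--
[-0, -1.87, 3.25, 0, 0, 0],
[-0, -1.87, 3.25, 0, 0, 0],
--
[3.05, 0, -0, 0, 0, 0],
[3.05, 0, -0, 0, 0, 0],
--
```

>>> drive_tool([
  [[-1.8,4.5,0.9,0,0.002,0],[-1.8,4.5,0.9,0,0.002,0],[-1.8,4.5,0.9,0,0.002,0],[0,0,0,0,0,0],[0,0,0,0,0,0]],
], hand=-1)

```text
time_s: 20.45
position: [0.4215, 0.1846, 0.1657]
orientation: [0.971, -0.098, 0.023, -0.215]
wrist_force: [0.8, -0.0, 0.7]
gripper_width: -0.001
```

Run:
```python
from h import *
s=arm.sense();print(s['position'],s['gripper_width'])
rows([tip(-38,56,55),tip(-38,-5,55)])
ang()
```

```text
[0.4215 0.1846 0.1657] -0.0011191675839026085
[-0.12, -1.85, 3.24, 0, -0.001, 0.001],
[-0.11, -1.85, 3.24, 0, -0.001, 0.001],
--
[3.05, 0, -0, 0, 0, 0],
[3.05, 0, -0, 0, 0, 0],
--
side strap [ 0  0  0  4  5  0  0  0  0  0  0  0  0  0  0  0  0  0  0 23 10  1  0]
side bolt [ 0  0  0  0  0  0  0  0  4  8 11 23  8  1  0  0  0  0  0  0  0  0  0]
top strap [ 0  0  0  4  0  0  0  0  0  0  0  0  0  0  0  0  0  0 12 51 16  0  0]
top bolt [ 0  0  0  0  0  0  0  0  0  5 15 26 14  3  0  0  0  0  0  0  0  0  0]
```

Strap still at about 1.67, bolt about 0.85. Descend beside the strap, then push.

>>> drive_tool([
  [[-0.1,-1.8,3.2,0,0,0],[-0.1,-1.8,3.2,0,0,0],[0,0,0,0,0,0]],
])

```text
time_s: 20.92
position: [0.4308, 0.2452, 0.1221]
orientation: [0.972, -0.096, 0.022, -0.214]
wrist_force: [-0.2, -0.8, 0.0]
gripper_width: 0.005
```

>>> drive_tool([
  [[1.5,0,0,0,0,0],[1.5,0,0,0,0,0],[1.5,0,0,0,0,0],[1.5,0,0,0,0,0],[0,0,0,0,0,0]],
])

```text
time_s: 21.55
position: [0.4927, 0.2296, 0.1238]
orientation: [0.971, -0.1, 0.025, -0.215]
wrist_force: [-0.1, -0.4, -0.3]
gripper_width: 0.001
```

Run:
```python
from h import *
s=arm.sense();print(s['position'],s['wrist_force'])
rows([tip(-38,-5,55),tip(-38,-5,16)],tmax=.02)
ang()
```

```text
[0.4927 0.2296 0.1238] [-0.1216 -0.4133 -0.2946]
[-0.19, -0.17, 0.21, 0, -0.006, -0.001],
--
[-0, -0.98, 1.69, 0, 0, 0],
[-0, -0.98, 1.69, 0, 0, 0],
--
side strap [ 0  0  0  3  2  0  0  0  0  0  6 11 19  8  6  8  2  0  0  0  0  0  0]
side bolt [ 0  0  0  0  0  0  0  2  1  6 23 15  5  2  0  0  0  0  0  0  0  0  0]
top strap [ 0  0  0  2  2  0  0  0  1 14 56 39  3  0  0  0  0  0  0  0  0  0  0]
top bolt [ 6  2  1  0  0  0  0  0  1  5 14 28 17  0  0  0  0  0  0  0  0  0  0]
```

>>> drive_tool([
  [[-0.2,-0.6,1.1,0,0,0],[0,-0.5,0.9,0,0,0],[0,-0.5,0.8,0,0,0],[0,-0.3,0.5,0,0,0],[0,0,0,0,0,0]],
])

```text
time_s: 22.28
position: [0.4942, 0.2582, 0.1034]
orientation: [0.971, -0.099, 0.022, -0.216]
wrist_force: [-12.8, -18.5, 27.6]
gripper_width: 0.001
```

Run:
```python
from h import *
s=arm.sense();print(s['position'],s['wrist_force'])
rows([tip(-38,-5,16)],tmax=.02)
ang()
```

```text
[0.4942 0.2582 0.1034] [-12.7947 -18.5171  27.5701]
[0.23, -0.42, 0.54, -0, -0.001, -0.001],
--
side strap [ 0  0  0 17 13  0  1  3  5  8  8 14 22 20 16 12 10  9 12  8  6  0  0]
side bolt [ 0  0  0  0  0  0  0  3  4  8 12 19  9  0  0  0  0  0  0  0  0  0  0]
top strap [0 0 0 7 7 1 0 0 0 0 0 0 0 0 0 0 0 0 0 0 0 0 0]
top bolt [ 0  0  0  0  0  0  0  0  0  3 10 29 14  2  0  0  0  0  0  0  0  0  0]
```

>>> drive_tool([
  [[0,0.3,-0.5,0,0,0],[0,1.0,-1.7,0,0,0],[0,2.0,-3.4,0,0,0],[0,2.0,-3.4,0,0,0],[0,0,0,0,0,0]],
])

```text
time_s: 23.0
position: [0.4785, 0.1749, 0.1627]
orientation: [0.971, -0.1, 0.026, -0.216]
wrist_force: [0.6, 0.6, -0.3]
gripper_width: -0.002
```

Run:
```python
from h import *
s=arm.sense();print(s['position'],s['wrist_force'])
ang(); inclamp()
s=load('side');cv2.imwrite('pics/k2.png',cv2.resize(s['image'][70:200,240:370],None,fx=4.5,fy=4.5,interpolation=cv2.INTER_CUBIC))
L=((cloud(load('top'))-KS)@KF*1000).reshape(-1,3)
for v in range(-45,30,8):
    k=L[(L[:,0]>-44)&(L[:,0]<-16)&(L[:,1]>v)&(L[:,1]<v+8)&(L[:,2]>0)&(L[:,2]<40)]; print(v,len(k),np.median(k[:,2]).round(1) if len(k) else '')
```

```text
[0.4785 0.1749 0.1627] [ 0.565   0.5906 -0.2839]
side strap [ 0  0  0 18 30  2  1  1  0  0  0  0  0  0  0  0  0  0  0  0  0  0  0]
side bolt [ 0  0  0  0  0  0  1  1  8  7 14 21  4  2  0  0  0  0  0  0  0  0  0]
top strap [ 0  0  0 26 14  3  0  0  0  0  0  0  0  0  0  0  0  0  0  0  0  0  0]
top bolt [ 0  0  0  0  0  0  0  0  0  6 17 18 22  1  0  0  0  0  0  0  0  0  0]
[0.477  0.1776 0.161 ] [-0.19   -0.1863 -0.8406] 0.000585362229250432 23.1
(-124, -118) 3 v -2.3 2.8 w50 4.7 w95 6.0 umin -119.5 umax -119.1
(-118, -110) 9 v -3.0 3.1 w50 1.1 w95 8.0 umin -116.7 umax -110.7
(-110, -100) 6 v -0.3 2.7 w50 5.4 w95 8.0 umin -108.2 umax -102.1
(-100, -88) 12 v -0.7 4.9 w50 5.1 w95 7.2 umin -99.5 umax -88.1
(-84, -64) 46 v -7.3 9.7 w50 7.3 w95 13.4 umin -82.7 umax -64.6
(-56, -46) 24 v -11.0 11.4 w50 7.0 w95 10.2 umin -54.3 umax -47.0
(-40, -20) 14 v -9.0 11.7 w50 15.2 w95 17.4 umin -38.3 umax -31.9
(-15, -2) 1 v 10.3 10.3 w50 -3.2 w95 -3.2 umin -6.7 umax -6.7
(6, 10) 2 v -7.1 -4.3 w50 7.8 w95 11.8 umin 7.9 umax 9.1
(10, 14) 2 v -7.2 -4.5 w50 7.2 w95 9.5 umin 11.1 umax 11.8
(14, 24) 2 v -7.5 -4.6 w50 3.0 w95 6.9 umin 14.3 umax 15.6
-45 30 14.6
-37 27 13.3
-29 28 13.3
-21 39 15.1
-13 33 15.3
-5 32 15.1
3 34 14.3
11 37 14.0
19 34 16.5
27 6 16.2
```

View pics/k2.png

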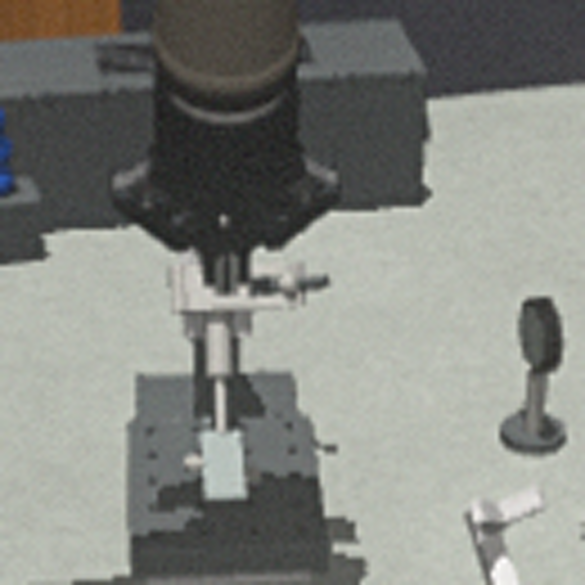

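Run:
```python
from h import *
rows([tip(-38,-95,100),tip(-38,-95,27.5),tip(-38,-49,27.5)])
L=((cloud(load('top'))-KS)@KF*1000)
print('lens',onplane(load('top'),[(217,130)],.08), tip(-38,-95,27.5)[0])
```

```text
[4.67, -0.61, 0.96, -0, -0.001, 0.001],
[4.67, -0.61, 0.96, -0, -0.001, 0.001],
--
[-0, -1.81, 3.14, 0, 0, 0],
[0, -1.81, 3.14, 0, 0, 0],
--
[-4.6, 0, -0, 0, 0, 0],
--
lens [[0.6931 0.2257 0.08  ]] [0.584  0.2364 0.1068]
```

>>> drive_tool([
  [[4.7,-0.6,1.0,0,0,0],[4.7,-0.6,1.0,0,0,0],[0,0,0,0,0,0],[0,-1.8,3.1,0,0,0],[0,0,0,0,0,0]],
])

```text
time_s: 23.78
position: [0.576, 0.2096, 0.125]
orientation: [0.972, -0.096, 0.02, -0.215]
wrist_force: [0.1, -0.2, -0.2]
gripper_width: -0.005
```

Run:
```python
from h import *
s=arm.sense();print(s['position'],s['wrist_force'],s['joint_positions'])
rows([tip(-38,-93,27.5),tip(-38,-49,27.5)])
```

```text
[0.576  0.2096 0.125 ] [ 0.1496 -0.1651 -0.2128] [-0.7067  0.4111  0.6543  1.913  -0.8532  0.9506  0.2282]
[0.06, -1.75, 2.83, 0.001, 0.004, 0.004],
--
[-4.4, -0, 0, 0, 0, 0],
--
```

>>> drive_tool([
  [[0.1,-1.0,1.5,0,0,0],[0,-0.7,1.3,0,0,0],[0,0,0,0,0,0],[0,0,0,0,0,0]],
])

```text
time_s: 24.28
position: [0.5859, 0.2321, 0.1095]
orientation: [0.971, -0.099, 0.024, -0.215]
wrist_force: [-0.3, -0.1, 0.7]
gripper_width: -0.001
```

>>> drive_tool([
  [[-1,0,0,0,0,0],[-1,0,0,0,0,0],[-1,0,0,0,0,0],[0,0,0,0,0,0],[0,0,0,0,0,0]],
])

```text
time_s: 24.9
position: [0.5622, 0.2335, 0.1118]
orientation: [0.971, -0.102, 0.03, -0.214]
wrist_force: [5.4, -8.0, 6.2]
gripper_width: 0.0
```

Run:
```python
from h import *
s=arm.sense();print(s['position'],s['wrist_force'])
rows([tip(-38,-49,27.5)]); ang()
```

```text
[0.5622 0.2335 0.1118] [ 5.3978 -8.0157  6.2383]
[-2.54, -0.44, 0.71, 0.001, -0.018, -0.002],
--
side strap [ 0  0  0 20 48 17  3  1  0  0  0  0  0  0  0  0  0  0  0  0  0  0  0]
side bolt [ 0  0  0  0  0  0  2  6  5 17 16  2  0  0  0  0  0  0  0  0  0  0  0]
top strap [ 0  0  0 23 24  3  0  0  0  0  0  0  0  0  0  0  0  0  0  0  0  0  0]
top bolt [ 0  0  0  0  0  0  0  1  6  8 24  9  2  0  0  0  0  0  0  0  0  0  0]
```

>>> drive_tool([
  [[2.2,0,0,0,0,0],[0,0,0,0,0,0],[0,-0.7,1.2,0,0,0],[0,0,0,0,0,0],[0,0,0,0,0,0]],
])

```text
time_s: 25.62
position: [0.5794, 0.2459, 0.1011]
orientation: [0.971, -0.098, 0.023, -0.215]
wrist_force: [-0.0, 0.1, -0.2]
gripper_width: -0.0
```

Run:
```python
from h import *
s=arm.sense();print(s['position'],s['wrist_force'])
rows([tip(-38,-49,27.5)]); ang()
p=np.array(s['position']);M=R.from_quat(s['orientation']).as_matrix()
print('tip uvw',KF.T@(p-.0285*M[:,2]-KS)*1000)
for n in('side','top'):
    T=(cloud(load(n))-p)@M*1000
    for z in range(-60,5,6):
        k=T[(abs(T[...,0])<40)&(abs(T[...,1])<16)&(T[...,2]>=z)&(T[...,2]<z+6)]
        if len(k): print(n,z,len(k),'x %.0f %.0f y %.0f %.0f'%(k[:,0].min(),k[:,0].max(),k[:,1].min(),k[:,1].max()))
s=load('side');cv2.imwrite('pics/k3.png',cv2.resize(s['image'][70:200,250:380],None,fx=4.5,fy=4.5,interpolation=cv2.INTER_CUBIC))
```

```text
[0.5794 0.2459 0.1011] [-0.017   0.0607 -0.2151]
[-3.96, 0.51, -0.88, -0, -0.002, 0.001],
--
side strap [ 0  0  0 20 50 14  2  1  0  0  0  0  0  0  0  0  0  0  0  0  0  0  0]
side bolt [ 0  0  0  0  0  1  0  6  9 14 20  2  0  0  0  0  0  0  0  0  0  0  0]
top strap [ 0  0  0 25 23  0  0  0  0  0  0  0  0  0  0  0  0  0  0  0  0  0  0]
top bolt [ 0  0  0  0  0  0  0  1  5  6 11  3  1  0  0  0  0  0  0  0  0  0  0]
tip uvw [-37.9144 -88.5372  17.3437]
side -60 13 x -25 11 y -6 13
side -54 18 x -33 9 y 0 12
side -48 23 x -39 12 y -11 13
side -42 16 x -38 12 y -11 13
side -36 13 x -39 10 y -1 14
side -30 2 x -7 -4 y 8 9
top -48 1 x -38 -38 y -14 -14
top -42 4 x -39 -37 y -11 -6
top -36 1 x -37 -37 y -8 -8
```

View pics/k3.png

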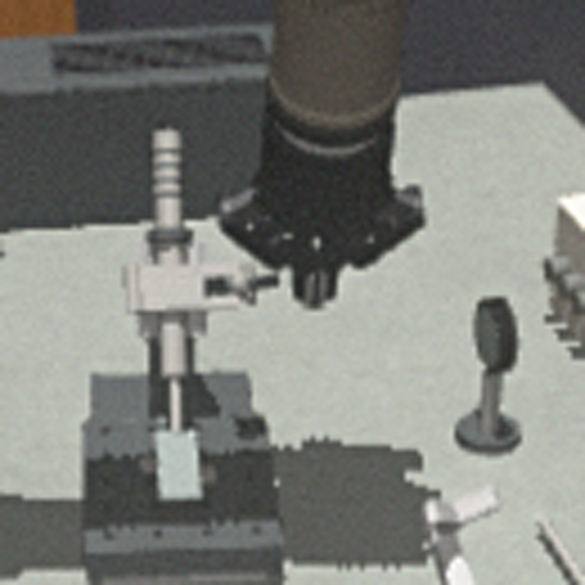

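>>> drive_tool([
  [[-0.8,0,0,0,0,0],[-0.8,0,0,0,0,0],[-0.8,0,0,0,0,0],[0,0,0,0,0,0]],
])

```text
time_s: 26.22
position: [0.5573, 0.2492, 0.1022]
orientation: [0.971, -0.099, 0.025, -0.215]
wrist_force: [1.0, -1.0, 0.8]
gripper_width: 0.002
```

```bash
cat >> h.py <<'E'
def tp():
    s=arm.sense();p=np.array(s['position']);M=R.from_quat(s['orientation']).as_matrix()
    print('tip uvw',KF.T@(p-.0285*M[:,2]-KS)*1000,'F uvw',KF.T@s['wrist_force'],s['time_s'])
E
python3 - <<'E'
from h import *
tp();ang()
E
```

```text
tip uvw [-37.6422 -66.1596  18.9806] F uvw [ 0.2336 -1.1376  1.0821] 26.225
side strap [ 0  0  0 11 45 25  6  1  0  0  0  0  0  0  0  0  0  0  0  0  0  0  0]
side bolt [ 0  0  0  1  6  8 15  8  3  8  7  4  4  1  0  0  0  0  0  0  0  0  0]
top strap [ 0  0  0 13 26  5  0  0  0  0  0  0  0  0  0  0  0  0  0  0  0  0  0]
top bolt [0 0 0 0 2 2 4 5 2 0 0 0 0 0 0 0 0 0 0 0 0 0 0]
```

>>> drive_tool([
  [[0,0.45,-0.8,0,0,0],[-0.6,0,0,0,0,0],[-0.6,0,0,0,0,0],[-0.4,0,0,0,0,0],[0,0,0,0,0,0]],
])

```text
time_s: 26.95
position: [0.5394, 0.2459, 0.1068]
orientation: [0.971, -0.099, 0.024, -0.215]
wrist_force: [1.5, -1.2, 1.0]
gripper_width: 0.001
```

Run:
```python
from h import *
tp();ang()
```

```text
tip uvw [-37.8316 -49.3114  27.1672] F uvw [ 0.3046 -1.6735  1.3128] 26.95
side strap [ 0  0  0 12 35 14 15  9  2  5  0  0  0  0  0  0  0  0  0  0  0  0  0]
side bolt [2 6 8 8 9 7 8 7 6 8 1 0 0 0 0 0 0 0 0 0 0 0 0]
top strap [ 0  0  0 16 22 11  6  0  0  0  0  0  0  0  0  0  0  0  0  0  0  0  0]
top bolt [1 3 5 5 2 2 0 0 0 0 0 0 0 0 0 0 0 0 0 0 0 0 0]
```

>>> drive_tool([
  [[-0.3,0,0,0,0,0],[-0.2,0,0,0,0,0],[0,0,0,0,0,0]],
])

```text
time_s: 27.42
position: [0.5375, 0.246, 0.1072]
orientation: [0.971, -0.1, 0.027, -0.215]
wrist_force: [5.5, -2.0, -0.9]
gripper_width: -0.0
```

Run:
```python
from h import *
tp()
```

```text
tip uvw [-37.5917 -47.2409  27.6483] F uvw [-1.2201 -5.7955  0.1541] 27.425
```

>>> drive_tool([
  [[-0.3,0,0,0,0,0],[0,0,0,0,0,0],[0,0,0,0,0,0]],
])

```text
time_s: 27.8
position: [0.537, 0.2459, 0.1075]
orientation: [0.971, -0.101, 0.029, -0.214]
wrist_force: [10.8, -1.4, -4.3]
gripper_width: 0.001
```

>>> drive_tool([
  [[1.2,0,0,0,0,0],[4,0,0,0,0,0],[1,0,-4,0,0,0],[0,0,-5,0,0,0],[0,0,-5,0,0,0]],
])

```text
time_s: 28.42
position: [0.5786, 0.1777, 0.234]
orientation: [0.971, -0.098, 0.021, -0.215]
wrist_force: [0.7, -0.0, -0.4]
gripper_width: -0.001
```

>>> drive_tool([
  [[0,0,0,0,0,0],[0,0,0,0,0,0],[0,0,0,0,0,0]],
])

```text
time_s: 28.8
position: [0.5785, 0.1787, 0.2317]
orientation: [0.971, -0.098, 0.021, -0.215]
wrist_force: [-0.2, -0.8, 0.2]
gripper_width: -0.0
```

Run:
```python
from h import *
tp();ang();inclamp()
for n in('side','top'):
    L=((cloud(load(n))-KS)@KF*1000).reshape(-1,3)
    k=L[(abs(L[:,0]+30)<8)&(abs(L[:,1]+30)<25)&(L[:,2]>33)&(L[:,2]<54)];print(n,'bolt end v',len(k),np.median(k[:,1]),'w',k[:,2].max() if len(k) else '', k[:,1].min(),k[:,1].max())
a=load('side')['image'][90:170,250:330];b=load('top')['image'][160:240,160:240]
cv2.imwrite('pics/f.png',np.hstack([cv2.resize(x,(400,400),interpolation=cv2.INTER_CUBIC) for x in(a,b)]))
```

```text
tip uvw [  31.2827 -101.2746  146.362 ] F uvw [-0.3067  0.0382  0.7838] 28.8
side strap [ 0  0  0 10 46 15 15  6  4  5  0  0  0  0  0  0  0  0  0  0  0  0  0]
side bolt [ 2  5 15  5  2  1  3  0  2  0  0  0  0  0  0  0  0  0  0  0  0  0  0]
top strap [ 0  0  0 24 27 18 17  7  8  5  0  0  0  0  0  0  0  0  0  0  0  0  0]
top bolt [ 2  7 15 19  8  5  0  1  0  1  0  0  0  0  0  0  0  0  0  0  0  0  0]
[0.579  0.1782 0.2321] [ 0.3098 -0.4761 -0.3604] -0.00020742670812408945 28.9
(-124, -118) 3 v -2.3 2.9 w50 4.8 w95 5.0 umin -119.4 umax -119.4
(-118, -110) 9 v -3.0 3.1 w50 5.6 w95 8.3 umin -116.7 umax -110.6
(-110, -100) 6 v -0.3 2.8 w50 5.0 w95 7.1 umin -108.2 umax -102.2
(-100, -88) 10 v -0.8 5.0 w50 3.4 w95 8.1 umin -99.5 umax -90.5
(-84, -64) 46 v -7.2 9.7 w50 6.9 w95 12.5 umin -82.8 umax -64.6
(-56, -46) 27 v -10.9 11.0 w50 5.1 w95 13.0 umin -54.6 umax -46.2
(-40, -20) 44 v -11.2 8.5 w50 15.8 w95 18.5 umin -38.4 umax -20.5
(-15, -2) 37 v -9.6 10.3 w50 8.0 w95 12.5 umin -14.7 umax -2.1
(-2, 2) 16 v -9.7 10.3 w50 10.7 w95 19.0 umin -2.0 umax 1.9
(2, 6) 10 v -9.7 8.9 w50 12.9 w95 17.4 umin 2.5 umax 5.6
(6, 10) 5 v -6.5 6.6 w50 12.9 w95 18.0 umin 7.0 umax 8.9
(10, 14) 10 v -6.0 9.7 w50 9.5 w95 14.6 umin 10.1 umax 13.7
(14, 24) 24 v -7.2 9.5 w50 6.4 w95 11.4 umin 14.1 umax 23.8
(30, 50) 42 v -5.5 8.9 w50 7.9 w95 12.0 umin 31.3 umax 49.0
(50, 75) 42 v -6.2 8.2 w50 8.0 w95 11.9 umin 50.8 umax 69.0
side bolt end v 14 -26.54960517692586 w 53.41564991305698 -32.80651686844327 -23.72502524324944
top bolt end v 23 -28.527212050473967 w 50.86746525587591 -32.29038349630073 -24.691717152163
```

View pics/f.png

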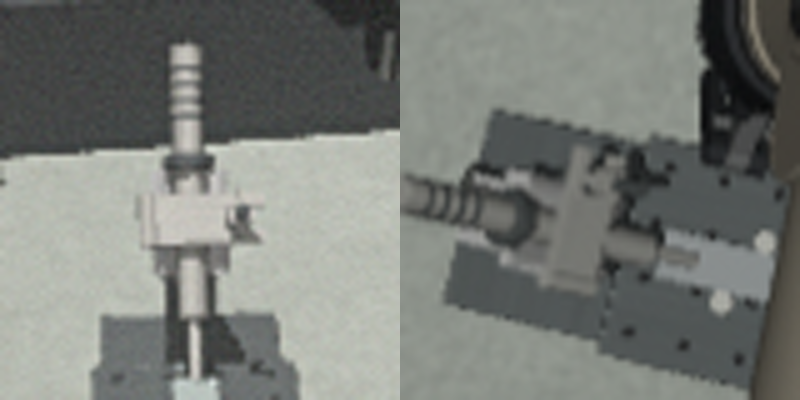

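The strap lies flat, the bolt's end is at v≈-27.5 mm (home is -28), the probe is seated and the arm is clear. I'm handing in now.

```bash
python3 -c "
from h import *
print(arm.sign_off())"
```

```text
the job is handed in; nothing more can be done
None
```

I handed the job in at about 29 s on the robot's clock. The probe went case, stand, regrip by the tail, then clamp trough. I swung the strap shut over it with the closed fingers, then pushed the bolt into its slot. The sign-off gave no verdict, so the results below are my own camera and force checks.

**Last checks**
- **Probe:** the nose tip is at -119.4 mm along the trough line (nominal -120), and the collar sits at about 0 to +9 mm (nominal 0 to +8). It had been released, and it stayed put while the strap and bolt were closed.
- **Strap:** its outer face lay flat at about 15 mm out, nominal 16. I took that reading before the bolt went in; the later strap readings include the bolt, and the last picture shows it shut.
- **Bolt:** the pushing force rose steadily at the stop. The bolt's end is at v = -26.5 mm (side camera) and -28.5 mm (top camera); home is -28.
- **Robot:** the arm is clear of everything, with wrist force under 1 N. In the pictures I viewed, the loose objects look unmoved. I did not measure them.

**What failed or disagreed**
- **First grasp:** it closed on nothing. The fingertips in the camera depth sit about 28 mm short of the reported tool point. I measured that, confirmed it with the tool tilted, and corrected for it from then on.
- **First bolt push:** the fingers pressed on the bolt's end instead of its side, at about 12 N. I backed off, went lower and repeated it.
- **Closing the strap:** the wrist force briefly reached about 36 N, applied by the fingertips.

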